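# Restock the sample case with tested candle lights

### The arm

A 6-joint arm with a two-finger parallel gripper is mounted at the origin on the work surface. World frame = base frame: x ahead of the robot, y to its left, z up, the work surface at z = 0. Lengths are in m, angles in rad, forces in N, time in s.
With the tool pointing down it reaches from about 0.375 to 0.925 m from the base axis. Payload 5.7 kg.
Tool frame: the origin (TCP) lies midway between the tips of the shut fingers; the grasp point (between the pads) lies 19 mm behind it; z points along the fingers, y is the direction in which the jaws open and shut (so a half turn about z gives the same grasp; the last joint's range is limited). The gripper opens to 88 mm and grips with 3 to 60 N. Pads are 20 mm wide; open, the fingers measure 115 mm over their backs; the gripper's body (75 mm by 178 mm) begins 61 mm behind the grasp point.
Start: joints at [1.183, 0.359, 1.51, -0, 1.272, -0.115], TCP at [0.162, 0.578, 0.223] pointing down, gripper open.
Joint ranges: [-2.97, 2.97], [-1.01, 2.36], [0.21, 2.38], [-0.96, 4.11], [0.2, 2.71], [-2.98, 2.98]. Speed limits (rad/s): [2.39, 2.39, 3.14, 3.14, 3.14, 3.14].

### API

Orientations are given as a unit quaternion [w, x, y, z].
In Python, from bench import bot, vision gives the robot as it stands.
- The arm moves only by the tool step_arm, never from a script. Its argument "targets" is a list of rows, each a list of 7 numbers: the shift along the tool's x, y, z in m, then the turn, a rotation vector about the tool's x, y, z in degrees, then the gripper command: -1 is shut, 1 is fully open, values between are in proportion. In form: [[dx, dy, dz, ax, ay, az, fingers], ...]. A call has exactly 10 rows; each row is the pose to reach, as a shift and turn from the pose measured when the call began, along the tool's axes at that moment; what a row does not reach only later rows make up. A row lasts 1/12 s, in which the tool goes at most 41.7 mm and 7.16 degrees, less where a joint would pass 70% of its speed; a pose out of reach is approached as far as the arm can. A call with a gripper value outside its range is refused whole. The fingers move at their own pace and stop on an object; "force" is the grip in N (left out, the last holds). Time passes only in rows, so rows that repeat a pose let the fingers close, or fill a call up. It gives the time, the measured TCP pose, the force and the opening at its end, in the units of the state.
- bot.get_obs(): the state, without advancing time (a new reading comes with each control period).
- vision.camera(name): name is "scene" or "top" or "wrist"; returns a dict with "frame" (480x640x3 uint8, red, green, blue), "camera_matrix" (3x3 intrinsics, pixels), "k1" (the pictures are not rectified: a ray, as slopes to the right and down, at radius r is drawn at 1 + k1 r^2 times it, then the intrinsics apply), "T" (4x4, takes a point from camera to world coordinates). Camera axes: x right, y down, z forward; pixel columns grow to the right and rows downward; lengths in m; the calibration is good to about 2 mm. A picture is of the moment at which its call begins. There is no depth.
- bot.job_done(): hands the job in, once; it reports no verdict.
The state is a dict: "clock": time; "joint_pos": joint angles; "joint_velocities": joint speeds; "tau": joint torques, N m; "position": TCP position; "tool_rot": TCP orientation; "contact_force": force on the tool from outside, world axes, zero at the start; "moment": the same for the moment, N m; "gripper_width": opening from 0.0 (shut) to 1.0 (fully open).
Only numpy, scipy, OpenCV 4.12 (cv2) and the standard library are available. Lean on these libraries where they do the work, as an engineer would, in place of code of your own. Each camera call takes 0.05 s, during which the arm holds its last target. There are 200 camera calls.

### The job

Lever the sample case's lid open with the orange opening tool, its blade in the notch at the front, and swing the lid up. Move the failed lights (red band) from the case to the red tray, lay every good candle light from the clear sheet flat in the case, lengthwise and one to a bay, and only then shut the lid fully. Leave the opening tool lying flat on the black mat and everything else undisturbed.

Things in the scene. Friction and masses are not known exactly. Their poses are not given: they have to be found in the camera images.
- case: blue case fixed on the bench, front to the robot (-x), 130 (x) x 238 (y) x 40 mm high, walls 6, floor 5 mm. Origin: centre of the underside. The front rim stands out to x = -77 mm and meets the lid but for the notch. Four bays along x, 118 mm long, centre lines at y = -78, -26, 26, 78 mm (side walls 35 mm from the outer ones), parted by ribs 3 mm wide, 8 mm high, cut away in the middle 60 mm
- case_notch (a point): mouth of the lever notch in the middle of the case's front: a slot 44 mm wide, 8 mm high (32 to 40 mm above the bench; this point is at mid height on the rim's outer face), running level along +x of the case, 18 mm deep, then open to the inside; its roof is the lid's underside. Axes as the case's
- lid (a joint): flat grey lid, 142 mm from hinge to front edge, 238 mm wide, 8 mm thick, 0.2 kg, no handle. 0 = shut; grows as the front edge swings up; stops at 1.6 rad. The hinge is stiff (0.42 N m of friction): the lid stays wherever it is left and needs about 4 N at the front edge to open and 2 to 3 N to close
- lid_lip (a point): middle of the lid's front edge face, at half its thickness (4 mm above the underside); moves with the lid
- lid_hinge (a point): the hinge axis (along y of the case) at the middle of its length, 40 mm above the bench, at the lid's underside
- opener: opening tool: orange flat-sided handle 95 x 18 x 16 mm with a dark band and a flat steel blade 65 x 14 x 2.5 mm, 60 g, lying on the black mat. Origin: on the centre line where the blade leaves the handle; x points along the blade to its tip, z up as it lies (centre line 8 mm above the mat)
- opener_tip (a point): middle of the blade's end, 65 mm from the tool's origin along x
- opener_grip (a point): point on the handle's centre line, 22 mm behind the blade, where to grip it across its 18 mm width
- mat: black rubber bench mat fixed on the bench, 280 (x) x 220 (y) x 2 mm, on either the left or the right of the case; the opening tool lies across its near part, the red tray stands on its far part; origin: centre of its underside
- reject_tray: red open tray for failed lights, fixed on the mat, 125 (x) x 190 (y) x 30 mm, walls and floor 4 mm; origin: centre of its underside
- sheet: clear plastic sheet fixed on the bench on the other side of the case, 260 (x) x 210 (y) x 3 mm, the candle lights lie on it; origin: centre of its underside
- candle0: candle light, 35 g, 100 mm long: dark green socket 16 x 32 x 20 mm at its -x end (so it does not roll), ivory sleeve 20 mm across (x = -34 to 32 mm), amber bulb 10 mm across at its +x end. Origin: on the centre line, mid length; lying, the centre line is 10 mm above its support. May be absent
- candle1: candle light, 35 g, 100 mm long: dark green socket 16 x 32 x 20 mm at its -x end (so it does not roll), ivory sleeve 20 mm across (x = -34 to 32 mm), amber bulb 10 mm across at its +x end. Origin: on the centre line, mid length; lying, the centre line is 10 mm above its support. May be absent
- candle2: candle light, 35 g, 100 mm long: dark green socket 16 x 32 x 20 mm at its -x end (so it does not roll), ivory sleeve 20 mm across (x = -34 to 32 mm), amber bulb 10 mm across at its +x end. Origin: on the centre line, mid length; lying, the centre line is 10 mm above its support. May be absent
- candle3: candle light, 35 g, 100 mm long: dark green socket 16 x 32 x 20 mm at its -x end (so it does not roll), ivory sleeve 20 mm across (x = -34 to 32 mm), amber bulb 10 mm across at its +x end. Origin: on the centre line, mid length; lying, the centre line is 10 mm above its support. May be absent
- failed0: failed candle light lying in a bay of the case: same shape and size as the others, but with a blackened bulb and a red band round the sleeve next to the socket; origin and axes as for the others. May be absent
- failed1: failed candle light lying in a bay of the case: same shape and size as the others, but with a blackened bulb and a red band round the sleeve next to the socket; origin and axes as for the others. May be absent
- meter: handheld test meter, green and black, 185 x 76 x 36 mm, lying on the bench; leave alone. Origin: centre of its underside
- sensor: round black light-sensor puck with a white dome, 54 mm across, 25 mm high; leave alone. Origin: centre of its underside
- mug: blue mug, 76 mm across, 90 mm high; leave alone. Origin: centre of its underside
- tape: yellow roll of tape lying flat, 70 mm across, 19 mm high; leave alone. Origin: centre of its underside
- adapter: black plug-in power adapter, 50 x 36 x 40 mm; leave alone. Origin: centre of its underside
- spares: white open box with one divider, 110 x 70 x 35 mm; leave alone. Origin: centre of its underside
- small_driver: small yellow precision screwdriver, 110 mm long, lying on the mat beside the opening tool, not for this job; leave alone. Origin: on its centre line, where the handle ends
Things that resemble listed ones, but are neither listed nor needed, are in the scene too. Leave any blue, pink or turquoise look-alike of the candle3 alone.

How it is judged:
By the outcome, as a careful person would: the job done as asked, in the order asked, and still so for the second after the job is handed in, with the robot touching nothing.
Of candle0, candle1, candle2, candle3 only 2 to 4 are there at a start; the rules pass over those that are not, and their reading is None.
Of failed0, failed1 only 1 to 2 are there at a start; the rules pass over those that are not, and their reading is None.
At some moment in a run one of candle0, candle1, candle2, candle3 may be knocked a few centimetres aside while the robot is not near it.
Once in a run the grip may slacken for a moment while it holds something.
It also fails if it takes over 210 s, if anything falls off the work surface, if the arm or the gripper's body presses on something with over 40 N, if the wrist force passes 120 N, or if a joint passes its speed limit or range.

## Working session

There is one attempt and no reset: what is moved stays moved. The work goes in short steps, Python scripts to look and compute and a tool call to move; the robot and the scene stay as the last step left them, time stands still between calls to the robot, and variables do not carry over. Pictures are saved under pics/ and viewed, about 12 in all and at most 16, crops included, and the job is handed in when it is done.

Besides the shell and the picture viewer there is one more tool, called after "Emit:" as a command line: name --pt "numbers of a row" for each row, then --argument value for the rest. step_arm: Moves the arm, as the interface text tells. Its arguments: {"type":"object","properties":{"targets":{"type":"array"},"force":{"type":"number"}},"required":["targets"]}

```bash
ls; mkdir -p pics
cat > h.py <<'E'
import numpy as np, cv2
from bench import bot, vision
from scipy.spatial.transform import Rotation as R
def cam(n,save=None):
    c=vision.camera(n)
    if save: cv2.imwrite('pics/'+save,c['frame'][:,:,::-1])
    return c
def ray(c,u,v):
    K=np.array(c['camera_matrix']);T=np.array(c['T']);k=c['k1']
    xd=np.array([(u-K[0,2])/K[0,0],(v-K[1,2])/K[1,1]]);x=xd.copy()
    for _ in range(20): x=xd/(1+k*(x@x))
    d=T[:3,:3]@np.array([x[0],x[1],1]);return T[:3,3],d
def onz(c,u,v,z):
    o,d=ray(c,u,v);return o+d*(z-o[2])/d[2]
def proj(c,p):
    K=np.array(c['camera_matrix']);T=np.array(c['T'])
    q=T[:3,:3].T@(np.array(p)-T[:3,3]);x=q[:2]/q[2];x=x*(1+c['k1']*(x@x))
    return K[0,0]*x[0]+K[0,2],K[1,1]*x[1]+K[1,2]
def two(c1,p1,c2,p2):
    o1,d1=ray(c1,*p1);o2,d2=ray(c2,*p2)
    s=np.linalg.lstsq(np.c_[d1,-d2],o2-o1,rcond=None)[0]
    a,b=o1+d1*s[0],o2+d2*s[1];return (a+b)/2,np.linalg.norm(a-b)
def rot(): 
    q=bot.get_obs()['tool_rot'];return R.from_quat([q[1],q[2],q[3],q[0]])
def delta(p,Rg=None):
    "shift in mm and turn in deg, tool axes, to world TCP p with orientation Rg"
    o=bot.get_obs();r=rot()
    d=r.inv().apply(np.array(p)-o['position'])
    a=(r.inv()*Rg).as_rotvec(degrees=True) if Rg is not None else np.zeros(3)
    return np.round(d*1000,1),np.round(a,1)
def down(yaw):
    "tool down, jaw axis (tool y) along world heading yaw (deg); picks nearest half turn"
    best=None
    for k in (0,180):
        a=np.radians(yaw+k);y=np.array([np.cos(a),np.sin(a),0]);z=np.array([0,0,-1.]);x=np.cross(y,z)
        Rg=R.from_matrix(np.c_[x,y,z]);m=(rot().inv()*Rg).magnitude()
        if best is None or m<best[0]: best=(m,Rg)
    return best[1]
E
python3 - <<'E'
from h import *
o=bot.get_obs();print({k:np.round(v,3).tolist() for k,v in o.items()})
for n in('top','scene','wrist'):
    c=cam(n,n+'0.png');print(n,np.round(c['T'],3).tolist(),c['k1'],np.round(c['camera_matrix'],1).tolist())
E
```

```text
pics
{'clock': 0.0, 'joint_pos': [1.183, 0.359, 1.511, -0.0, 1.272, -0.115], 'joint_velocities': [0.001, 0.001, -0.001, -0.001, -0.002, -0.002], 'tau': [0.004, -51.538, -27.072, 0.068, 0.035, -0.0], 'position': [0.161, 0.577, 0.222], 'tool_rot': [-0.0, 0.136, 0.991, -0.001], 'contact_force': [0.658, 0.187, -0.017], 'moment': [-0.037, -0.026, 0.043], 'gripper_width': 1.002}
top [[0.027, -0.996, 0.082, 0.42], [-0.999, -0.029, -0.022, 0.083], [0.025, -0.081, -0.996, 1.212], [0.0, 0.0, 0.0, 1.0]] 0.03765372741871935 [[550.2, 0.0, 314.4], [0.0, 550.2, 237.0], [0.0, 0.0, 1.0]]
scene [[0.717, 0.538, -0.444, 1.048], [0.698, -0.556, 0.452, -0.456], [-0.004, -0.633, -0.774, 0.984], [0.0, 0.0, 0.0, 1.0]] -0.030857509811463176 [[519.4, 0.0, 314.5], [0.0, 519.4, 237.1], [0.0, 0.0, 1.0]]
wrist [[0.269, 0.917, 0.294, 0.079], [0.963, -0.255, -0.085, 0.6], [-0.003, 0.306, -0.952, 0.384], [0.0, 0.0, 0.0, 1.0]] 0.0015860813255147023 [[351.1, 0.0, 319.4], [0.0, 351.1, 242.6], [0.0, 0.0, 1.0]]
```

View pics/top0.png

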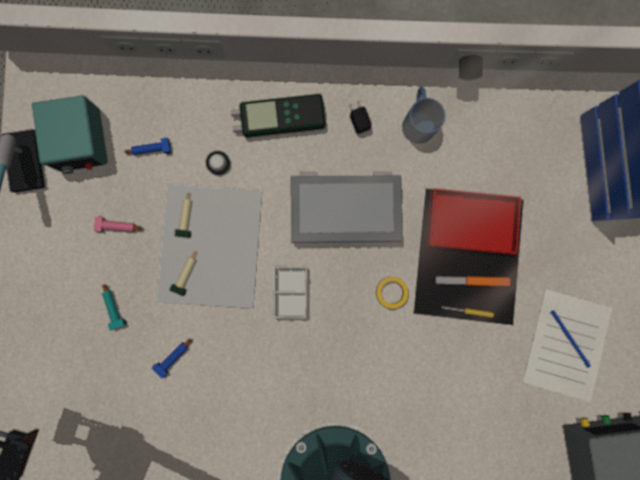

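View pics/scene0.png

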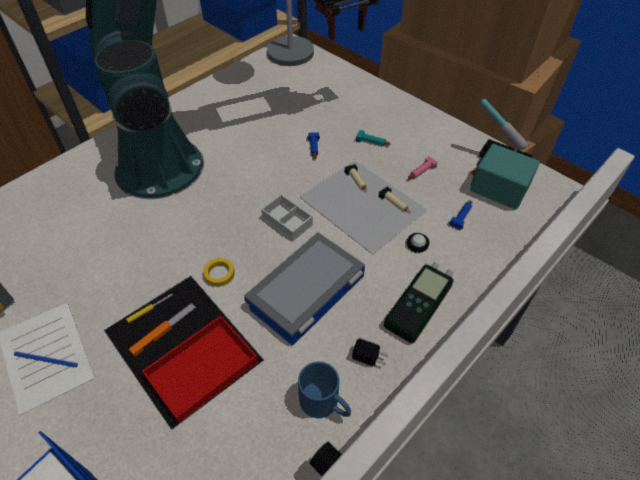

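Top view: 2 ivory candles lie on the sheet at (185,215) and (184,273). Look-alikes to leave alone are blue (150,148) and (172,357), pink (118,225) and turquoise (113,307). The orange opener is at (472,281), with the yellow small driver (468,313) and a blue pen (570,338) as its look-alikes. The case's lid is at (347,208) and the red tray at (475,222).

```bash
cat >> h.py <<'E'
def blobs(c,lo,hi,amin=30,box=None):
    h=cv2.cvtColor(c['frame'],cv2.COLOR_RGB2HSV);m=cv2.inRange(h,lo,hi)
    if box: k=np.zeros_like(m);k[box[1]:box[3],box[0]:box[2]]=1;m*=k
    cs=cv2.findContours(m,cv2.RETR_EXTERNAL,cv2.CHAIN_APPROX_NONE)[0]
    return sorted([x for x in cs if cv2.contourArea(x)>=amin],key=cv2.contourArea,reverse=True)
def rect(c,k,z):
    "min-area rect in world at height z: centre, size, heading of long side deg"
    w=np.array([onz(c,*p,z)[:2] for p in k[:,0]],np.float32)
    (x,y),(a,b),t=cv2.minAreaRect(w)
    if b>a:a,b,t=b,a,t+90
    return np.round([x,y,a,b],4),round((t+90)%180-90,1)
E
python3 - <<'E'
from h import *
c=cam('top')
f=c['frame']
for n,lo,hi,z,box in (('orange',(5,150,100),(18,255,255),.018,(410,260,530,300)),('tray',(0,150,60),(4,255,255),.032,(410,180,530,260)),('mat',(0,0,0),(180,255,45),.002,(405,180,535,330)),('sleeve',(15,30,130),(35,140,255),.013,(150,180,270,310)),('sheetgreen',(40,60,0),(100,255,90),.013,(150,180,270,310)),('lid',(0,0,40),(180,60,135),.048,(270,165,420,250)),('yellowdrv',(19,150,100),(32,255,255),.01,(430,295,520,325))):
    for k in blobs(c,lo,hi,25,box)[:3]: print(n,cv2.contourArea(k),cv2.boundingRect(k),rect(c,k,z))
a=cv2.resize(f[165:325,150:530],None,fx=2.1,fy=2.1,interpolation=cv2.INTER_CUBIC)
cv2.imwrite('pics/crop1.png',a[:,:,::-1])
E
```

```text
orange 303.5 (467, 276, 43, 10) (array([ 0.4339, -0.3228,  0.0913,  0.0187]), -90.0)
tray 3313.5 (431, 200, 90, 55) (array([ 0.5577, -0.2913,  0.1885,  0.1186]), 86.3)
tray 212.5 (433, 190, 21, 24) (array([ 0.6028, -0.2199,  0.05  ,  0.0436]), 0.5)
mat 3325.5 (415, 250, 103, 68) (array([ 0.4268, -0.2797,  0.2153,  0.1479]), 86.0)
mat 281.5 (489, 296, 25, 28) (array([ 0.3625, -0.3702,  0.0753,  0.0379]), -44.5)
sleeve 3235.0 (150, 180, 120, 130) (array([0.4965, 0.2845, 0.2818, 0.2588]), 2.0)
sleeve 210.5 (175, 251, 22, 36) (array([0.4435, 0.3322, 0.084 , 0.016 ]), -22.4)
sleeve 204.0 (179, 192, 12, 38) (array([0.5688, 0.3414, 0.0823, 0.0165]), -6.0)
sheetgreen 47.0 (171, 286, 14, 8) (array([0.3967, 0.3481, 0.0282, 0.0102]), 69.7)
sheetgreen 45.5 (176, 231, 14, 6) (array([0.519 , 0.3435, 0.0283, 0.0102]), 84.5)
lid 8142.0 (290, 172, 114, 77) (array([ 0.576 , -0.0092,  0.2404,  0.1635]), -88.2)
yellowdrv 95.5 (465, 309, 29, 8) (array([ 0.3649, -0.3061,  0.0611,  0.0101]), 83.6)
```

View pics/crop1.png

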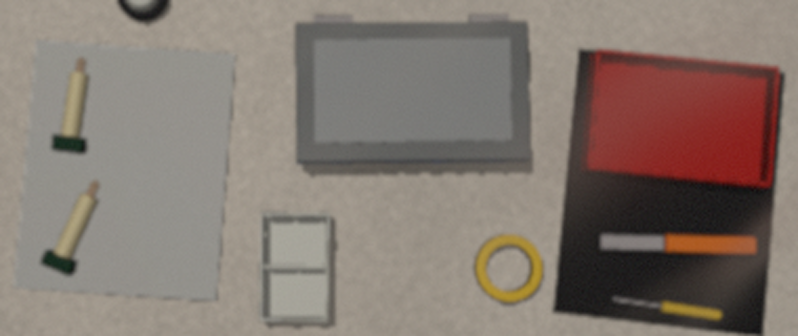

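Run:
```python
from h import *
g=down(0);print(rot().as_matrix().round(2).tolist())
print(g.as_matrix().round(2).tolist())
for p in([.5,.2,.25],[.434,-.299,.2]):print(delta(p,g))
```

```text
[[-0.96, 0.27, -0.0], [0.27, 0.96, -0.0], [0.0, -0.0, -1.0]]
[[0.0, 1.0, 0.0], [1.0, 0.0, 0.0], [0.0, 0.0, -1.0]]
(array([-427.6, -272.3,  -27.6]), array([-0.1,  0. , 74.4]))
(array([-498.6, -770.6,   23. ]), array([-0.1,  0. , 74.4]))
```

Emit:
step_arm --pt "-0.2 -0.13 -0.03 0 0 35 0" --pt "-0.3 -0.2 -0.03 0 0 50 0" --pt "-0.428 -0.272 -0.03 0 0 74.4 0" --pt "-0.428 -0.272 -0.03 0 0 74.4 0" --pt "-0.428 -0.272 -0.03 0 0 74.4 0" --pt "-0.428 -0.272 -0.03 0 0 74.4 0" --pt "-0.428 -0.272 -0.03 0 0 74.4 0" --pt "-0.428 -0.272 -0.03 0 0 74.4 0" --pt "-0.428 -0.272 -0.03 0 0 74.4 0" --pt "-0.428 -0.272 -0.03 0 0 74.4 0"

```text
clock: 1.03
position: [0.44, 0.2663, 0.2479]
tool_rot: [0.0, 0.692, 0.722, -0.0]
contact_force: [0.7, -0.1, 0.2]
gripper_width: 0.497
```

Run:
```python
from h import *
print(delta([.434,-.299,.15],down(0)),bot.get_obs()['position'],bot.get_obs()['gripper_width'])
```

```text
(array([-564.5,  -29.6,   98.5]), array([-0. ,  0.1,  2.4])) [0.43997611 0.26630793 0.24791842] 0.49662729851466053
```

Emit:
step_arm --pt "-0.565 -0.03 0.0 0 0 2.4 0" --pt "-0.565 -0.03 0.0 0 0 2.4 0" --pt "-0.565 -0.03 0.0 0 0 2.4 0" --pt "-0.565 -0.03 0.0 0 0 2.4 0" --pt "-0.565 -0.03 0.0 0 0 2.4 0" --pt "-0.565 -0.03 0.0 0 0 2.4 0" --pt "-0.565 -0.03 0.0 0 0 2.4 0" --pt "-0.565 -0.03 0.05 0 0 2.4 0" --pt "-0.565 -0.03 0.05 0 0 2.4 0" --pt "-0.565 -0.03 0.05 0 0 2.4 0"

```text
clock: 1.87
position: [0.4347, -0.1486, 0.226]
tool_rot: [0.001, 0.707, 0.707, -0.0]
contact_force: [0.3, 0.1, -0.1]
gripper_width: 0.498
```

Run:
```python
from h import *
print(delta([.434,-.299,.13],down(0)))
c=cam('wrist','w1.png')
```

```text
(array([-150.2,   -0.7,   96.2]), array([ 0. ,  0.1, -0. ]))
```

View pics/w1.png

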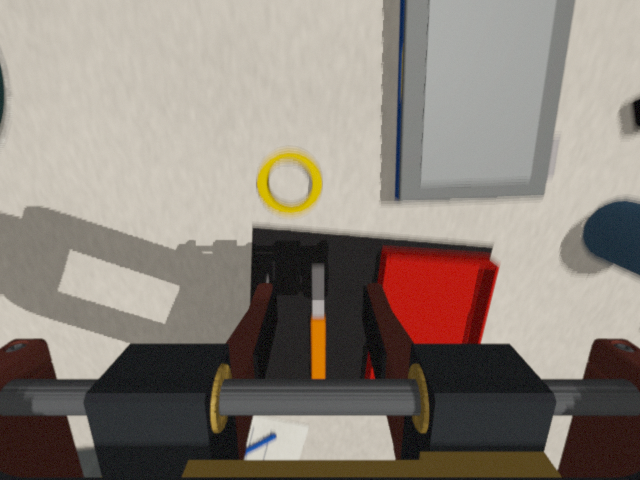

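Wrist view: opener blade from (318,263) to (318,318) lies between the fingers; case front edge at column ~400, tape at (290,182), tray to the right.

Run:
```python
from h import *
c=cam('wrist')
print([onz(c,*p,z).round(4) for p,z in(((318,263),.011),((318,318),.018),((318,378),.018),((383,199),.048),((399,199),.048),((546,193),.048),((388,0),.048))])
for k in blobs(c,(5,150,100),(18,255,255),100)[:2]: print(rect(c,k,.018),cv2.boundingRect(k))
print(delta([.434,-.299,.05],down(0)))
```

```text
[array([ 0.4324, -0.219 ,  0.011 ]), array([ 0.4322, -0.2864,  0.018 ]), array([ 0.4319, -0.3724,  0.018 ]), array([ 0.4962, -0.1376,  0.048 ]), array([ 0.5118, -0.1376,  0.048 ]), array([ 0.6536, -0.1322,  0.048 ]), array([0.4914, 0.0285, 0.048 ])]
(array([ 0.4318, -0.3206,  0.0976,  0.0176]), -89.9) (311, 307, 15, 70)
(array([-146.4,    0.2,  175.7]), array([-0. ,  0.2, -0.3]))
```

Emit:
step_arm --pt "-0.144 -0.001 0.12 0 0 0 0" --pt "-0.144 -0.001 0.12 0 0 0 0" --pt "-0.144 -0.001 0.12 0 0 0 0" --pt "-0.144 -0.001 0.12 0 0 0 0" --pt "-0.144 -0.001 0.12 0 0 0 0" --pt "-0.144 -0.001 0.18 0 0 0 0" --pt "-0.144 -0.001 0.18 0 0 0 0" --pt "-0.144 -0.001 0.2 0 0 0 0" --pt "-0.144 -0.001 0.2 0 0 0 0" --pt "-0.144 -0.001 0.2 0 0 0 0"

```text
clock: 2.8
position: [0.4324, -0.2954, 0.0251]
tool_rot: [-0.001, 0.709, 0.705, -0.001]
contact_force: [0.4, -0.4, 0.1]
gripper_width: 0.499
```

Run:
```python
from h import *
print(delta([.433,-.297,.0055],down(0)))
```

```text
(array([-1.6,  0.7, 19.6]), array([-0.2,  0.1, -0.3]))
```

Emit:
step_arm --pt "-0.0016 0.0007 0.0195 -0.2 0.1 -0.3 0" --pt "-0.0016 0.0007 0.0195 -0.2 0.1 -0.3 0" --pt "-0.0016 0.0007 0.0195 -0.2 0.1 -0.3 0" --pt "-0.0016 0.0007 0.0195 -0.2 0.1 -0.3 -1" --pt "-0.0016 0.0007 0.0195 -0.2 0.1 -0.3 -1" --pt "-0.0016 0.0007 0.0195 -0.2 0.1 -0.3 -1" --pt "-0.0016 0.0007 0.0195 -0.2 0.1 -0.3 -1" --pt "-0.0016 0.0007 0.0195 -0.2 0.1 -0.3 -1" --pt "-0.0016 0.0007 0.0195 -0.2 0.1 -0.3 -1" --pt "-0.0016 0.0007 0.0195 -0.2 0.1 -0.3 -1" --force 60

```text
clock: 3.63
position: [0.4333, -0.2972, 0.0062]
tool_rot: [0.0, 0.707, 0.707, 0.001]
contact_force: [-0.7, 0.8, 7.1]
gripper_width: 0.199
```

Run:
```python
from h import *
print(delta([.433,-.297,.0055],down(0)),bot.get_obs()['gripper_width'],bot.get_obs()['contact_force'])
print(delta([.40,-.2,.15],down(-92)))
```

```text
(array([ 0.2, -0.3,  0.7]), array([ 0.1, -0. , -0. ])) 0.19871240453338201 [-0.73787941  0.79910038  7.14812016]
(array([  97.2,  -33.2, -143.8]), array([  0.1,   0.1, -88. ]))
```

Emit:
step_arm --pt "0 0 -0.02 0 0 0 -1" --pt "0 0 -0.04 0 0 0 -1" --pt "0 0 -0.07 0 0 0 -1" --pt "0 0 -0.1 0 0 0 -1" --pt "0 0 -0.13 0 0 7 -1" --pt "0.03 -0.01 -0.13 0 0 14 -1" --pt "0.06 -0.02 -0.13 0 0 21 -1" --pt "0.09 -0.03 -0.13 0 0 28 -1" --pt "0.12 -0.03 -0.13 0 0 35 -1" --pt "0.15 -0.03 -0.13 0 0 42 -1"

```text
clock: 4.47
position: [0.402, -0.1458, 0.1362]
tool_rot: [-0.0, 0.915, 0.403, 0.001]
contact_force: [-0.4, -0.1, 0.1]
gripper_width: 0.201
```

Run:
```python
from h import *
o=bot.get_obs();print(o['position'],o['gripper_width'],rot().as_euler('zyx',degrees=True))
g=R.from_matrix(np.array([[1,0,0],[0,-1,0],[0,0,-1.]]).T)
g=R.from_euler('z',1.7,degrees=True)*g
print(delta([.39,-.01,.10],g))
```

```text
[ 0.4020173  -0.14581327  0.13620937] 0.2014636794055122 [-4.75533650e+01  5.36159842e-02 -1.79970756e+02]
(array([  92.1, -100.5,   36.3]), array([-0. , -0.1, 45.9]))
```

Emit:
step_arm --pt "0.04 -0.03 0 0 0 7 -1" --pt "0.07 -0.06 0 0 0 14 -1" --pt "0.09 -0.1 0 0 0 21 -1" --pt "0.092 -0.1 0 0 0 28 -1" --pt "0.092 -0.1 0.03 0 0 35 -1" --pt "0.092 -0.1 0.036 0 0 42 -1" --pt "0.092 -0.1 0.036 0 0 45.9 -1" --pt "0.092 -0.1 0.036 0 0 45.9 -1" --pt "0.092 -0.1 0.036 0 0 45.9 -1" --pt "0.092 -0.1 0.036 0 0 45.9 -1"

```text
clock: 5.3
position: [0.3906, -0.0106, 0.1005]
tool_rot: [-0.0, 1.0, 0.016, 0.001]
contact_force: [0.1, -0.4, -0.7]
gripper_width: 0.205
```

Run:
```python
from h import *
o=bot.get_obs();print(o['position'],o['gripper_width'])
c=cam('wrist','w2.png');s=cam('scene','s2.png')
a=cv2.resize(s['frame'][200:370,200:400],None,fx=2,fy=2,interpolation=cv2.INTER_CUBIC)
b=np.zeros((480,800,3),np.uint8);b[:340,:400]=a;b[:300,400:]=cv2.resize(c['frame'],(400,300))
b=np.vstack([np.hstack([a[:, :400]]),]);
w=cv2.resize(c['frame'],(453,340));cv2.imwrite('pics/m2.png',np.hstack([a,w])[:,:800+53,::-1][:, :800])
```

```text
[ 0.39062107 -0.01060569  0.10050446] 0.204722531548094
```

View pics/m2.png

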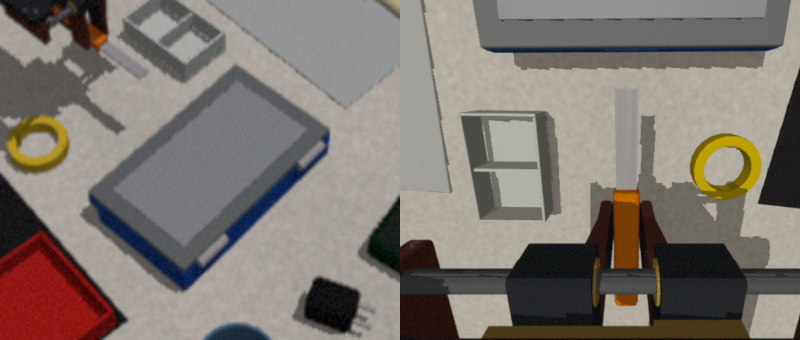

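Blade held straight: wrist view tip at (319,124), lid front edge corners about (113,65) and (538,63), spares box left, tape right.

Run:
```python
from h import *
c=cam('wrist');f=c['frame']
h=cv2.cvtColor(f,cv2.COLOR_RGB2HSV)
m=cv2.inRange(h,(100,120,20),(130,255,255));ks=[k for k in blobs(c,(100,120,20),(130,255,255),20) ];
for k in ks[:3]:
    print(cv2.boundingRect(k))
for col in (150,250,319,400,500): 
    print(col,[(r,f[r,col].tolist()) for r in range(52,84,2)] if col in(250,319) else '')
print([onz(c,*p,.04).round(4) for p in((113,67),(538,65),(319,66))])
o,d=ray(c,319,124)
t=rot().apply([.087,0,0]);print('tip expected',np.array(bot.get_obs()['position'])+t+[0,0,.005],'at x', o+d*((bot.get_obs()['position'][0]+.087-o[0])/d[0]))
```

```text
(121, 67, 409, 7)
150 
250 [(52, [108, 108, 107]), (54, [111, 113, 110]), (56, [108, 109, 106]), (58, [108, 110, 106]), (60, [106, 108, 103]), (62, [109, 108, 105]), (64, [97, 97, 94]), (66, [75, 76, 71]), (68, [39, 43, 47]), (70, [16, 33, 65]), (72, [13, 31, 62]), (74, [85, 86, 86]), (76, [112, 106, 97]), (78, [112, 107, 100]), (80, [110, 107, 97]), (82, [109, 104, 97])]
319 [(52, [107, 110, 106]), (54, [104, 106, 104]), (56, [109, 109, 105]), (58, [103, 104, 100]), (60, [106, 108, 104]), (62, [107, 108, 104]), (64, [88, 89, 86]), (66, [63, 63, 64]), (68, [48, 44, 47]), (70, [19, 48, 95]), (72, [17, 35, 66]), (74, [102, 98, 93]), (76, [105, 102, 94]), (78, [105, 102, 93]), (80, [103, 99, 88]), (82, [104, 101, 90])]
400 
500 
[array([0.5052, 0.1103, 0.04  ]), array([ 0.5138, -0.1328,  0.04  ]), array([ 0.5094, -0.0075,  0.04  ])]
tip expected [ 0.47762386 -0.00804426  0.10568735] at x [ 0.47766358 -0.00850615  0.06089779]
```

Run:
```python
from h import *
c=cam('wrist');s=cam('scene');t=cam('top')
print(two(c,(319,124),s,(271.5,237)),two(c,(319,268),s,(252,225)))
o=bot.get_obs()['position']
for z in(.105,.09,.075,.06): print(z,onz(c,319,124,z),proj(c,[o[0]+.087,o[1],z]),proj(s,[o[0]+.087,o[1],z]))
print(np.round(c['T'],3))
cv2.imwrite('pics/z3.png',np.hstack([cv2.resize(s['frame'][200:270,200:300],(800,560),interpolation=cv2.INTER_CUBIC)])[:,:,::-1])
```

```text
(array([ 0.47680019, -0.00870928,  0.10546373]), np.float64(0.00038150516155770263)) (array([ 0.40807887, -0.0095911 ,  0.09201026]), np.float64(0.0044008947650256355))
0.105 [ 0.4769234  -0.00855756  0.105     ] (np.float64(323.81923552002894), np.float64(122.76776056031736)) (np.float64(271.181777067827), np.float64(237.76898591820864))
0.09 [ 0.4771634  -0.00855367  0.09      ] (np.float64(323.390403733946), np.float64(123.42062808091212)) (np.float64(271.6465570034764), np.float64(242.0628548474156))
0.075 [ 0.4774034  -0.00854978  0.075     ] (np.float64(323.03058988281214), np.float64(123.9684190760056)) (np.float64(272.1021920825508), np.float64(246.27057671469169))
0.06 [ 0.4776434  -0.00854589  0.06      ] (np.float64(322.72437288101963), np.float64(124.43461169805155)) (np.float64(272.5489440339441), np.float64(250.39466805110834))
[[ 0.03  -0.952 -0.304  0.474]
 [-1.    -0.028 -0.01  -0.009]
 [ 0.001  0.305 -0.952  0.262]
 [ 0.     0.     0.     1.   ]]
```

View pics/z3.png

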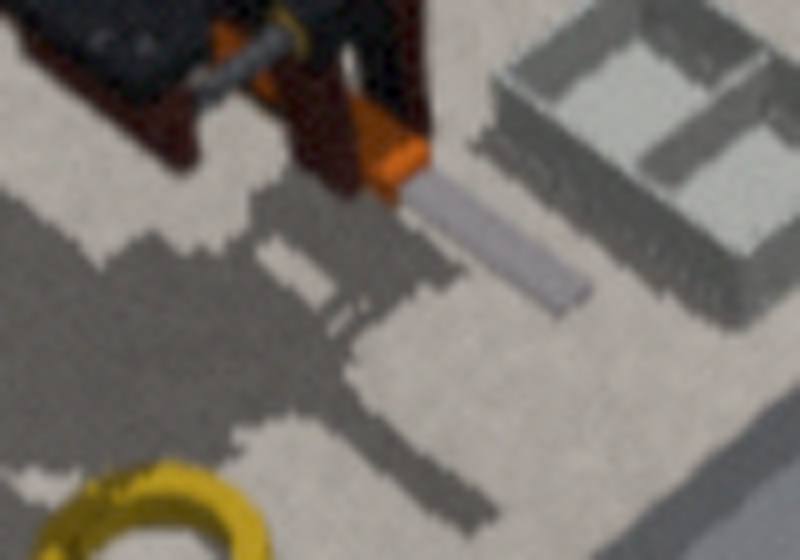

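Emit:
step_arm --pt "0 0 0.03 0 0 0 -1" --pt "0 0 0.06 0 0 0 -1" --pt "0 0 0.069 0 0 0 -1" --pt "0 0 0.069 0 0 0 -1" --pt "0.005 0 0.069 0 0 0 -1" --pt "0.015 0 0.069 0 0 0 -1" --pt "0.02 0 0.069 0 0 0 -1" --pt "0.025 0 0.069 0 0 0 -1" --pt "0.025 0 0.069 0 0 0 -1" --pt "0.025 0 0.069 0 0 0 -1"

```text
clock: 6.43
position: [0.4165, -0.0099, 0.032]
tool_rot: [-0.0, 1.0, 0.015, 0.001]
contact_force: [0.2, -0.6, -0.7]
gripper_width: 0.205
```

Run:
```python
from h import *
o=bot.get_obs();print(o['position'],o['contact_force'])
c=cam('scene');w=cam('wrist')
a=cv2.resize(c['frame'][200:300,215:365],(600,400),interpolation=cv2.INTER_CUBIC)
cv2.imwrite('pics/z4.png',a[:,:,::-1])
```

```text
[ 0.41651966 -0.00987815  0.03196762] [ 0.23029053 -0.61027401 -0.71632131]
```

View pics/z4.png

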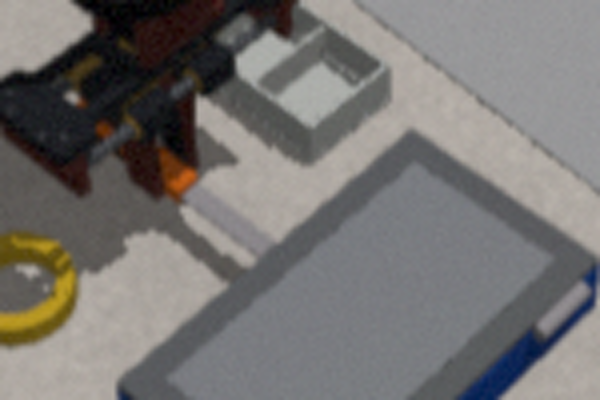

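Blade is level and centred at the front edge, with no contact yet. I'll slide it in.

Emit:
step_arm --pt "0.004 0 0 0 0 0 -1" --pt "0.008 0 0 0 0 0 -1" --pt "0.012 0 0 0 0 0 -1" --pt "0.016 0 0 0 0 0 -1" --pt "0.02 0 0 0 0 0 -1" --pt "0.024 0 0 0 0 0 -1" --pt "0.028 0 0 0 0 0 -1" --pt "0.032 0 0 0 0 0 -1" --pt "0.032 0 0 0 0 0 -1" --pt "0.032 0 0 0 0 0 -1"

```text
clock: 7.37
position: [0.4476, -0.0088, 0.0317]
tool_rot: [-0.0, 1.0, 0.015, 0.001]
contact_force: [0.2, 0.1, -1.0]
gripper_width: 0.203
```

Emit:
step_arm --pt "0 0 0.003 0 3 0 -1" --pt "0 0 0.006 0 6 0 -1" --pt "0.001 0 0.009 0 9 0 -1" --pt "0.001 0 0.012 0 12 0 -1" --pt "0.001 0 0.012 0 12 0 -1" --pt "0.001 0 0.007 0 12 0 -1" --pt "0.001 0 0.002 0 12 0 -1" --pt "0.001 0 -0.003 0 12 0 -1" --pt "0.001 0 -0.008 0 12 0 -1" --pt "0.001 0 -0.012 0 12 0 -1"

```text
clock: 8.2
position: [0.449, -0.0087, 0.0445]
tool_rot: [-0.002, 0.994, 0.015, 0.105]
contact_force: [0.1, 1.2, -5.5]
gripper_width: 0.196
```

Run:
```python
from h import *
o=bot.get_obs();print(o['position'],o['contact_force'],o['moment'],o['gripper_width'])
c=cam('scene');w=cam('wrist')
a=cv2.resize(c['frame'][180:300,215:365],(500,400),interpolation=cv2.INTER_CUBIC)
cv2.imwrite('pics/z5.png',np.hstack([a,cv2.resize(w['frame'][:,170:470],(250,400))])[:,:,::-1])
```

```text
[ 0.44898821 -0.00867709  0.04448872] [ 0.14076413  1.17410565 -5.50692441] [0.22467821 0.95575281 0.21063279] 0.19561156297581778
```

View pics/z5.png

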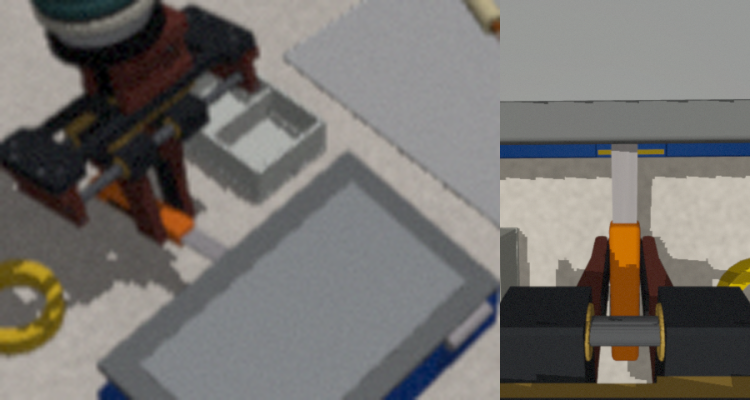

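Lid is lifting cleanly (5.5 N), with the blade in the yellow-marked notch. I'll work out the arc for swinging it up.

```bash
cat > arc.py <<'E'
from h import *
import sys
# rows along an arc about the hinge, orientation kept
def arc(H,off,s0,th1,n=10,s1=None):
    r=rot();p=np.array(bot.get_obs()['position']);tip=p+r.apply(off)
    d=tip-H;s=np.hypot(d[0],d[2]);th=np.degrees(np.arctan2(d[2],-d[0]))
    print('now s,theta',s,th)
    for t,ss in zip(np.linspace(th,th1,n+1)[1:],np.linspace(s,s1 or s,n+1)[1:]):
        a=np.radians(t);q=H+[-ss*np.cos(a),0,ss*np.sin(a)]
        q[1]=tip[1]; print(round(t,1),np.round(r.inv().apply(q-tip),3).tolist())
if __name__=='__main__':
    arc(np.array([.6515,0,.04]),[.086,0,-.005],None,float(sys.argv[1]),int(sys.argv[2]),float(sys.argv[3]))
E
python3 arc.py 90 20 .105
```

```text
now s,theta 0.12220204643362116 13.121752652751898
17.0 [0.004, 0.0, -0.007]
20.8 [0.009, 0.0, -0.013]
24.7 [0.015, 0.0, -0.019]
28.5 [0.02, 0.0, -0.025]
32.3 [0.026, 0.001, -0.03]
36.2 [0.033, 0.001, -0.035]
40.0 [0.039, 0.001, -0.04]
43.9 [0.046, 0.001, -0.043]
47.7 [0.053, 0.001, -0.047]
51.6 [0.06, 0.001, -0.05]
55.4 [0.067, 0.002, -0.052]
59.2 [0.075, 0.002, -0.054]
63.1 [0.082, 0.002, -0.055]
66.9 [0.09, 0.002, -0.056]
70.8 [0.097, 0.003, -0.056]
74.6 [0.104, 0.003, -0.056]
78.5 [0.112, 0.003, -0.055]
82.3 [0.119, 0.003, -0.054]
86.2 [0.126, 0.003, -0.053]
90.0 [0.133, 0.004, -0.05]
```

Emit:
step_arm --pt "0.004 0 -0.007 0 0 0 -1" --pt "0.009 0 -0.013 0 0 0 -1" --pt "0.015 0 -0.019 0 0 0 -1" --pt "0.02 0 -0.025 0 0 0 -1" --pt "0.026 0 -0.03 0 0 0 -1" --pt "0.033 0 -0.035 0 0 0 -1" --pt "0.039 0.001 -0.04 0 0 0 -1" --pt "0.046 0.001 -0.043 0 0 0 -1" --pt "0.053 0.001 -0.047 0 0 0 -1" --pt "0.06 0.001 -0.05 0 0 0 -1"

```text
clock: 9.13
position: [0.4983, -0.0084, 0.1068]
tool_rot: [-0.001, 0.994, 0.015, 0.106]
contact_force: [-5.1, 0.0, -1.5]
gripper_width: 0.196
```

```bash
python3 arc.py 92 12 .105;python3 - <<'E'
from h import *
c=cam('scene');w=cam('wrist')
a=cv2.resize(c['frame'][150:300,200:400],(600,450),interpolation=cv2.INTER_CUBIC)
cv2.imwrite('pics/z6.png',a[:,:,::-1])
E
```

```text
now s,theta 0.11407362066438 51.99253027797788
55.3 [0.006, 0.0, -0.002]
58.7 [0.013, 0.0, -0.004]
62.0 [0.019, 0.001, -0.005]
65.3 [0.026, 0.001, -0.006]
68.7 [0.032, 0.001, -0.006]
72.0 [0.039, 0.001, -0.006]
75.3 [0.045, 0.001, -0.006]
78.7 [0.051, 0.001, -0.005]
82.0 [0.057, 0.002, -0.004]
85.3 [0.064, 0.002, -0.003]
88.7 [0.07, 0.002, -0.001]
92.0 [0.075, 0.002, 0.001]
```

View pics/z6.png

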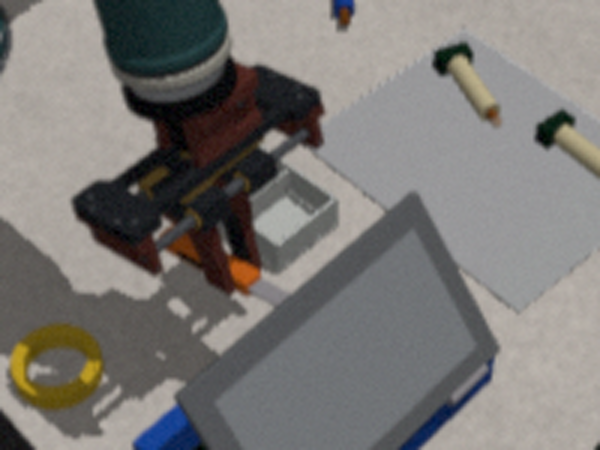

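Emit:
step_arm --pt "0.006 0 -0.002 0 0 0 -1" --pt "0.013 0 -0.004 0 0 0 -1" --pt "0.019 0.001 -0.005 0 0 0 -1" --pt "0.026 0.001 -0.006 0 0 0 -1" --pt "0.032 0.001 -0.006 0 0 0 -1" --pt "0.039 0.001 -0.006 0 0 0 -1" --pt "0.045 0.001 -0.006 0 0 0 -1" --pt "0.051 0.001 -0.005 0 0 0 -1" --pt "0.057 0.002 -0.004 0 0 0 -1" --pt "0.064 0.002 -0.003 0 0 0 -1"

```text
clock: 10.07
position: [0.563, -0.0088, 0.1244]
tool_rot: [-0.001, 0.994, 0.015, 0.108]
contact_force: [-4.2, 0.6, 0.4]
gripper_width: 0.198
```

Emit:
step_arm --pt "0.004 0 0.001 0 0 0 -1" --pt "0.007 0 0.002 0 0 0 -1" --pt "0.008 0 0.002 0 0 0 -1" --pt "0.008 0 0.002 0 0 0 -1" --pt "0 0 0.0 0 0 0 -1" --pt "-0.02 0 0 0 0 0 -1" --pt "-0.05 0 0 0 0 0 -1" --pt "-0.08 0 0 0 0 0 -1" --pt "-0.1 0 0 0 0 0 -1" --pt "-0.12 0 0 0 0 0 -1"

```text
clock: 10.9
position: [0.4459, -0.0128, 0.0989]
tool_rot: [-0.001, 0.994, 0.015, 0.11]
contact_force: [-0.3, -0.0, 0.1]
gripper_width: 0.196
```

Run:
```python
from h import *
o=bot.get_obs();print(o['position'],o['contact_force'],o['gripper_width'])
t=cam('top');c=cam('scene')
cv2.imwrite('pics/z7.png',np.hstack([cv2.resize(t['frame'][140:330,140:420],(560,380)),cv2.resize(c['frame'][170:360,260:380],(240,380))])[:,:,::-1])
```

```text
[ 0.44586531 -0.01277159  0.0989091 ] [-0.30665273 -0.0293474   0.13860109] 0.19561610423003914
```

View pics/z7.png

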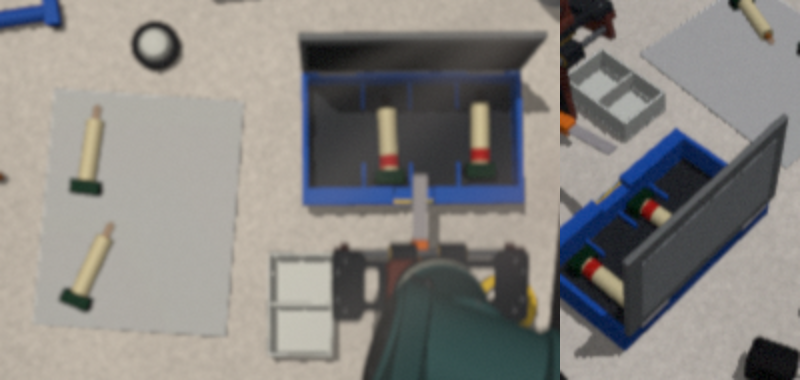

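Lid stands upright. The failed lights (red bands) lie in the left-middle bay (388,145) and the rightmost bay (480,140). Both candles on the sheet are in place. Next I return the opener to the mat.

```bash
cat >> h.py <<'E'
def tx(h):
    "tool down with tool x along world heading h deg"
    a=np.radians(h);x=np.array([np.cos(a),np.sin(a),0]);z=np.array([0,0,-1.])
    return R.from_matrix(np.c_[x,np.cross(z,x),z])
E
python3 - <<'E'
from h import *
print(delta([.41,-.1,.14],tx(45)));print(delta([.433,-.297,.08],tx(90)))
w=cam('wrist');s=cam('scene')
o=bot.get_obs();tip=np.array(o['position'])+rot().apply([.086,0,-.005]);print(tip,proj(w,tip),proj(s,tip))
f=s['frame'];u,v=map(int,proj(s,tip));h=cv2.cvtColor(w['frame'],cv2.COLOR_RGB2HSV)
cv2.imwrite('pics/tmp.png',cv2.resize(f[v-25:v+35,u-45:u+35],None,fx=6,fy=6)[:,:,::-1])
k=blobs(w,(5,150,100),(18,255,255),100)[0];print(cv2.boundingRect(k))
E
```

```text
(array([-25.5,  86.9, -48.6]), array([  4.7, -11.7, -43.2]))
(array([-21.5, 284.5,  13.7]), array([  9.5,  -9.7, -88. ]))
[ 0.5306172  -0.01051383  0.12305303] (np.float64(320.28582432272185), np.float64(111.3430397918795)) (np.float64(287.706872048), np.float64(245.90308858797292))
(301, 266, 38, 113)
```

Emit:
step_arm --pt "-0.02 0 -0.02 0 -6 0 -1" --pt "-0.03 0 -0.04 0 -11.7 0 -1" --pt "-0.03 0.02 -0.049 1 -11.7 -7 -1" --pt "-0.03 0.04 -0.049 2 -11.7 -14 -1" --pt "-0.03 0.06 -0.049 3 -11.7 -21 -1" --pt "-0.0255 0.087 -0.049 4 -11.7 -28 -1" --pt "-0.0255 0.087 -0.049 4.7 -11.7 -35 -1" --pt "-0.0255 0.087 -0.049 4.7 -11.7 -43 -1" --pt "-0.0255 0.087 -0.049 4.7 -11.7 -43 -1" --pt "-0.0255 0.087 -0.049 4.7 -11.7 -43 -1"

```text
clock: 11.93
position: [0.4168, -0.1015, 0.1424]
tool_rot: [0.002, 0.925, 0.38, 0.003]
contact_force: [0.1, -0.3, 0.2]
gripper_width: 0.2
```

Run:
```python
from h import *
print(bot.get_obs()['position'],delta([.433,-.297,.07],tx(90)))
```

```text
[ 0.41684145 -0.10153159  0.14236036] (array([-126.4,  149.8,   72.8]), array([  0.5,  -0.1, -45.3]))
```

Emit:
step_arm --pt "-0.02 0.025 0.0 0 0 -7 -1" --pt "-0.04 0.05 0.0 0 0 -14 -1" --pt "-0.06 0.075 0.0 0 0 -21 -1" --pt "-0.09 0.1 0.0 0 0 -28 -1" --pt "-0.11 0.125 0.02 0 0 -35 -1" --pt "-0.126 0.15 0.04 0 0 -42 -1" --pt "-0.126 0.15 0.073 0 0 -45.3 -1" --pt "-0.126 0.15 0.073 0 0 -45.3 -1" --pt "-0.126 0.15 0.073 0 0 -45.3 -1" --pt "-0.126 0.15 0.073 0 0 -45.3 -1"

```text
clock: 12.77
position: [0.4337, -0.2963, 0.0705]
tool_rot: [0.003, 0.708, 0.706, 0.002]
contact_force: [-1.1, -0.5, -0.8]
gripper_width: 0.196
```

Run:
```python
from h import *
o=bot.get_obs();print(o['position'],delta([.433,-.297,.01],tx(90)))
w=cam('wrist');s=cam('scene')
tip=np.array(o['position'])+rot().apply([.086,0,-.005]);print(tip,proj(w,tip),proj(s,tip))
cv2.imwrite('pics/z8.png',np.hstack([cv2.resize(s['frame'][250:390,90:260],(485,400)),cv2.resize(w['frame'][:,160:480],(267,400))])[:,:,::-1])
```

```text
[ 0.43371497 -0.29628244  0.07045205] (array([-0.7, -1.2, 60.4]), array([ 0.5,  0.1, -0.1]))
[ 0.43371422 -0.2102683   0.07520266] (np.float64(320.42322567987793), np.float64(124.65453415961865)) (np.float64(188.06532895234903), np.float64(288.52713402654456))
```

View pics/z8.png

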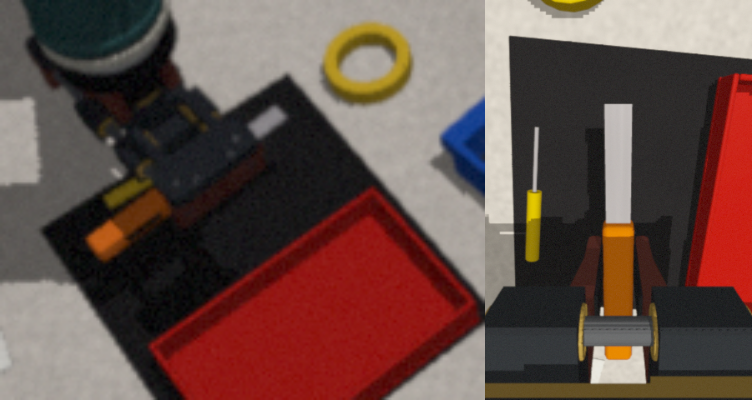

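Tip seen at (189,290) against an expected (188,288.5), so the opener is still level in the grip. Lowering it and releasing.

Emit:
step_arm --pt "-0.001 -0.001 0.03 0.5 0 0 -1" --pt "-0.001 -0.001 0.05 0.5 0 0 -1" --pt "-0.001 -0.001 0.058 0.5 0 0 -1" --pt "-0.001 -0.001 0.062 0.5 0 0 -1" --pt "-0.001 -0.001 0.063 0.5 0 0 -1" --pt "-0.001 -0.001 0.063 0.5 0 0 -0.4" --pt "-0.001 -0.001 0.063 0.5 0 0 0" --pt "-0.001 -0.001 0.063 0.5 0 0 0" --pt "-0.001 -0.001 0.063 0.5 0 0 0" --pt "-0.001 -0.001 0.063 0.5 0 0 0"

```text
clock: 13.7
position: [0.4343, -0.2982, 0.0089]
tool_rot: [0.002, 0.707, 0.707, -0.001]
contact_force: [-0.3, 0.4, -0.6]
gripper_width: 0.491
```

Emit:
step_arm --pt "0 0 -0.02 0 0 0 0" --pt "0 0 -0.05 0 0 0 0" --pt "0 0 -0.09 0 0 0 0" --pt "0 0 -0.13 0 0 0 0" --pt "0 0 -0.17 0 0 0 0" --pt "0 0 -0.2 0 0 0 0" --pt "0 0 -0.2 0 0 7 0" --pt "0.03 0 -0.2 0 0 14 0" --pt "0.06 0 -0.2 0 0 21 0" --pt "0.09 0 -0.2 0 0 28 0"

```text
clock: 14.53
position: [0.4338, -0.2068, 0.209]
tool_rot: [0.002, 0.859, 0.511, 0.0]
contact_force: [0.2, 0.4, -0.2]
gripper_width: 0.501
```

Run:
```python
from h import *
o=bot.get_obs();print(o['position'],o['gripper_width'])
t=cam('top')
for n,lo,hi,z,box in (('orange',(5,150,100),(18,255,255),.018,(410,240,540,320)),('sleeve',(15,50,130),(35,140,255),.013,(160,188,258,302)),('csleeve',(15,50,90),(35,160,255),.020,(290,160,410,240)),('cred',(0,150,60),(6,255,255),.020,(290,160,410,240)),('blue',(100,130,60),(130,255,255),.04,(280,165,415,250))):
    for k in blobs(t,lo,hi,15,box)[:3]: print(n,cv2.contourArea(k),cv2.boundingRect(k),rect(t,k,z))
b=np.zeros((400,800,3),np.uint8)
cv2.imwrite('pics/z9.png',cv2.resize(t['frame'][150:330,150:530],(800,379))[:,:,::-1])
```

```text
[ 0.4337818  -0.2067941   0.20898385] 0.5008929650883381
sleeve 217.5 (176, 252, 21, 35) (array([0.4416, 0.3312, 0.0811, 0.0161]), -22.1)
sleeve 203.0 (179, 193, 12, 37) (array([0.5672, 0.34  , 0.0806, 0.0159]), -5.4)
csleeve 189.0 (328, 193, 11, 24) (array([0.5907, 0.018 , 0.0509, 0.0208]), 4.8)
csleeve 188.5 (375, 191, 10, 23) (array([ 0.5993, -0.0836,  0.0488,  0.0198]), 1.1)
cred 31.5 (376, 215, 9, 5) (array([ 0.5663, -0.0853,  0.0176,  0.0088]), -88.3)
cred 16.5 (331, 218, 8, 5) (array([0.5573, 0.0146, 0.0158, 0.0076]), -78.8)
blue 887.0 (292, 176, 109, 66) (array([ 0.5802, -0.0093,  0.233 ,  0.1404]), -88.3)
```

View pics/z9.png

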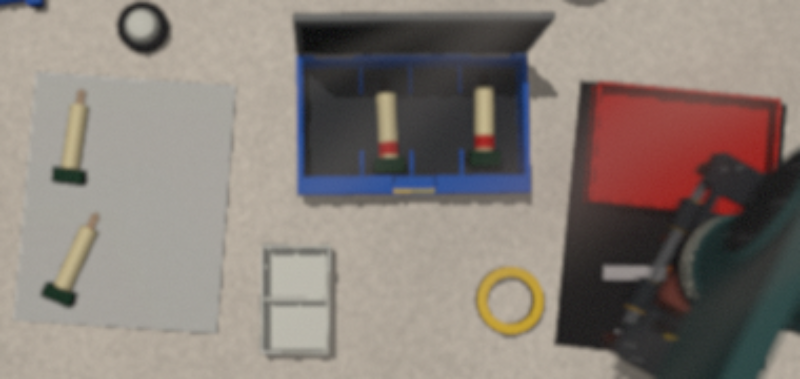

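Top view: opener flat on the mat, with its blade at (628,271); two failed lights in the case; two good lights on the sheet. Now failed A, in the left-middle bay.

Run:
```python
from h import *
print(delta([.50,-.08,.20],tx(35)),delta([.5837,.0174,.14],tx(5)))
```

```text
(array([138.8,   0.4,   8.6]), array([-0. , -0.1, 25.9])) (array([264.5,  26.3,  68.7]), array([-0. , -0.1, 55.9]))
```

Emit:
step_arm --pt "0.03 0 0.0 0 0 7 -0.25" --pt "0.06 0 0.0 0 0 14 -0.25" --pt "0.09 0 0.0 0 0 21 -0.25" --pt "0.12 0 0.0 0 0 28 -0.25" --pt "0.15 0.01 0.0 0 0 35 -0.25" --pt "0.18 0.015 0.0 0 0 42 -0.25" --pt "0.22 0.02 0.0 0 0 49 -0.25" --pt "0.2645 0.026 0.0 0 0 56 -0.25" --pt "0.2645 0.026 0.06 0 0 56 -0.25" --pt "0.2645 0.026 0.069 0 0 56 -0.25" --force 20

```text
clock: 15.42
position: [0.5858, 0.0196, 0.1392]
tool_rot: [-0.0, 0.999, 0.044, 0.002]
contact_force: [0.1, -0.1, -0.7]
gripper_width: 0.378
```

```bash
cat >> h.py <<'E'
def candles(c,z=.02,failed=False,amin=100):
    "sleeve blobs: world origin and heading (toward bulb), from sleeve and socket/band"
    out=[]
    for k in blobs(c,(15,50,90),(35,170,255),amin):
        ctr,t=rect(c,k,z);out.append((ctr,t,cv2.boundingRect(k)))
    return out
E
python3 - <<'E'
from h import *
o=bot.get_obs();print(o['position'],o['gripper_width'])
w=cam('wrist','w10.png')
for x in candles(w): print(x)
for k in blobs(w,(0,150,60),(6,255,255),40): print('red',rect(w,k,.02),cv2.boundingRect(k))
print(delta([.5837,.0174,.05],tx(5)))
E
```

```text
[0.58579457 0.01956452 0.13924249] 0.3775641038562142
(array([ 0.3393, -0.0296,  0.4023,  0.0343]), -85.2, (155, 452, 379, 26))
(array([ 0.5977, -0.0821,  0.0525,  0.0222]), 1.2, (424, 201, 36, 62))
(array([0.5881, 0.0168, 0.0528, 0.0199]), 3.7, (310, 202, 25, 62))
(array([ 0.4255, -0.0706,  0.0824,  0.014 ]), 11.8, (387, 365, 17, 69))
(array([0.4132, 0.0789, 0.0819, 0.013 ]), -1.5, (236, 364, 16, 69))
red (array([ 0.564 , -0.2345,  0.1324,  0.1111]), -3.7) (527, 202, 113, 149)
red (array([ 0.5649, -0.083 ,  0.0229,  0.0149]), 85.1) (422, 259, 28, 19)
red (array([0.5554, 0.0143, 0.0199, 0.0148]), -85.0) (310, 262, 24, 17)
(array([ 3.5,  2.4, 83.3]), array([-0.1,  0.4,  0.1]))
```

Run:
```python
from h import *
print(bot.get_obs()['position'],delta([.583,.0168,.008],tx(4.4)))
```

```text
[0.58058518 0.01928395 0.1333355 ] (array([  3.1,   3. , 125.3]), array([-0.1,  0.4,  0.7]))
```

Emit:
step_arm --pt "0.003 0.003 0.04 0 0.4 0.7 -0.25" --pt "0.003 0.003 0.08 0 0.4 0.7 -0.25" --pt "0.003 0.003 0.11 0 0.4 0.7 -0.25" --pt "0.003 0.003 0.125 0 0.4 0.7 -0.25" --pt "0.003 0.003 0.125 0 0.4 0.7 -0.25" --pt "0.003 0.003 0.125 0 0.4 0.7 -0.25" --pt "0.003 0.003 0.125 0 0.4 0.7 -1" --pt "0.003 0.003 0.125 0 0.4 0.7 -1" --pt "0.003 0.003 0.125 0 0.4 0.7 -1" --pt "0.003 0.003 0.125 0 0.4 0.7 -1" --force 25

```text
clock: 16.3
position: [0.5834, 0.0165, 0.0091]
tool_rot: [-0.001, 0.999, 0.038, 0.001]
contact_force: [-0.8, -0.7, 3.6]
gripper_width: 0.216
```

Emit:
step_arm --pt "0 0 0 0 0 0 -1" --pt "0 0 -0.02 0 0 0 -1" --pt "0 0 -0.05 0 0 0 -1" --pt "0 0 -0.08 0 0 0 -1" --pt "0 0 -0.11 0 0 0 -1" --pt "0 0.02 -0.13 0 0 -4 -1" --pt "0 0.05 -0.13 0 0 -10 -1" --pt "0 0.08 -0.13 0 0 -17 -1" --pt "0 0.12 -0.13 0 0 -24 -1" --pt "0 0.15 -0.13 0 0 -31 -1"

```text
clock: 17.13
position: [0.5949, -0.1354, 0.1393]
tool_rot: [-0.0, 0.952, 0.307, 0.001]
contact_force: [-0.3, 0.4, -0.5]
gripper_width: 0.218
```

Run:
```python
from h import *
print(bot.get_obs()['position'],bot.get_obs()['gripper_width'],delta([.54,-.29,.08],tx(86)))
t=cam('top')
k=blobs(t,(0,150,60),(5,255,255),300,(410,180,530,260))
for x in k: print(rect(t,x,.032))
```

```text
[ 0.5949154  -0.13536804  0.13930673] 0.21800911638820392 (array([-135.1,   93.4,   59. ]), array([  0.1,  -0.1, -50.2]))
(array([ 0.5603, -0.2515,  0.1168,  0.1069]), -7.8)
```

Emit:
step_arm --pt "-0.03 0.02 0 0 0 -7 -1" --pt "-0.06 0.04 0 0 0 -14 -1" --pt "-0.09 0.06 0 0 0 -21 -1" --pt "-0.12 0.08 0 0 0 -28 -1" --pt "-0.136 0.095 0 0 0 -35 -1" --pt "-0.136 0.095 0.02 0 0 -42 -1" --pt "-0.136 0.095 0.04 0 0 -50 -1" --pt "-0.136 0.095 0.059 0 0 -50 -1" --pt "-0.136 0.095 0.059 0 0 -50 -1" --pt "-0.136 0.095 0.059 0 0 -50 -1"

```text
clock: 18.02
position: [0.5419, -0.2972, 0.0797]
tool_rot: [0.001, 0.73, 0.683, 0.0]
contact_force: [0.3, 0.5, -1.1]
gripper_width: 0.218
```

Run:
```python
from h import *
print(bot.get_obs()['position'],bot.get_obs()['gripper_width'],delta([.538,-.291,.012],tx(86)))
w=cam('wrist')
for k in blobs(w,(0,150,60),(5,255,255),300): print(rect(w,k,.032),cv2.boundingRect(k))
for x in candles(w,.08): print(x)
```

```text
[ 0.54187764 -0.29721367  0.07971419] 0.21750135840887713 (array([ 6. , -4.3, 67.7]), array([0.1, 0. , 0.2]))
(array([ 0.5628, -0.2752,  0.1594,  0.1242]), 85.9) (245, 93, 224, 251)
(array([ 0.5371, -0.3667,  0.033 ,  0.0318]), -87.8) (297, 337, 46, 42)
(array([ 0.5281, -0.4061,  0.2332,  0.02  ]), -3.9, (120, 452, 380, 26))
(array([ 0.5413, -0.2984,  0.0609,  0.0207]), 86.2, (299, 248, 42, 108))
(array([ 0.5106, -0.3562,  0.0473,  0.0057]), 82.0, (267, 364, 12, 69))
(array([ 0.5638, -0.3601,  0.0466,  0.0051]), -89.7, (361, 365, 11, 68))
```

Emit:
step_arm --pt "0.006 -0.003 0.03 0 0 0 -1" --pt "0.006 -0.003 0.05 0 0 0 -1" --pt "0.006 -0.003 0.06 0 0 0 -1" --pt "0.006 -0.003 0.066 0 0 0 -1" --pt "0.006 -0.003 0.068 0 0 0 -1" --pt "0.006 -0.003 0.068 0 0 0 -0.35" --pt "0.006 -0.003 0.068 0 0 0 -0.35" --pt "0.006 -0.003 0.068 0 0 0 -0.35" --pt "0.006 -0.003 0.04 0 0 0 -0.35" --pt "0.006 -0.003 0.01 0 0 0 -0.35"

```text
clock: 18.9
position: [0.539, -0.2908, 0.0703]
tool_rot: [-0.0, 0.73, 0.683, -0.0]
contact_force: [0.7, -1.0, 0.5]
gripper_width: 0.322
```

Emit:
step_arm --pt "0 0 -0.04 0 0 0 -0.3" --pt "0 0 -0.08 0 0 0 -0.3" --pt "0.02 -0.02 -0.09 0 0 7 -0.3" --pt "0.05 -0.03 -0.09 0 0 14 -0.3" --pt "0.08 -0.04 -0.09 0 0 21 -0.3" --pt "0.11 -0.04 -0.09 0 0 28 -0.3" --pt "0.14 -0.04 -0.09 0 0 35 -0.3" --pt "0.16 -0.04 -0.09 0 0 42 -0.3" --pt "0.18 -0.04 -0.09 0 0 49 -0.3" --pt "0.2 -0.04 -0.09 0 0 56 -0.3"

```text
clock: 19.73
position: [0.5127, -0.0876, 0.1614]
tool_rot: [0.0, 0.966, 0.258, 0.001]
contact_force: [0.6, -0.5, -0.0]
gripper_width: 0.35
```

Run:
```python
from h import *
print(bot.get_obs()['position'],bot.get_obs()['gripper_width'],delta([.592,-.0825,.10],tx(2)))
```

```text
[ 0.51265083 -0.08758286  0.16141584] 0.34950003493444776 (array([71.3, 35. , 61.5]), array([ 0.1, -0.1, 27.9]))
```

Emit:
step_arm --pt "0.02 0.01 0 0 0 7 -0.25" --pt "0.04 0.02 0 0 0 14 -0.25" --pt "0.06 0.03 0 0 0 21 -0.25" --pt "0.071 0.035 0.0 0 0 28 -0.25" --pt "0.071 0.035 0.03 0 0 28 -0.25" --pt "0.071 0.035 0.061 0 0 28 -0.25" --pt "0.071 0.035 0.061 0 0 28 -0.25" --pt "0.071 0.035 0.061 0 0 28 -0.25" --pt "0.071 0.035 0.061 0 0 28 -0.25" --pt "0.071 0.035 0.061 0 0 28 -0.25"

```text
clock: 20.57
position: [0.5931, -0.0831, 0.1026]
tool_rot: [0.001, 1.0, 0.016, 0.002]
contact_force: [0.6, -1.2, -0.8]
gripper_width: 0.377
```

Run:
```python
from h import *
print(bot.get_obs()['position'],bot.get_obs()['gripper_width'],delta([.592,-.0825,.008],tx(2)))
w=cam('wrist')
for x in candles(w)[:4]: print(x)
```

```text
[ 0.59308675 -0.0830537   0.10263654] 0.377384892999983 (array([-1.5, -0.7, 94.6]), array([ 0.1, -0.3, -0.2]))
(array([ 0.3876, -0.1139,  0.3499,  0.0298]), -88.5, (155, 452, 379, 26))
(array([ 0.596 , -0.0846,  0.0503,  0.0197]), 1.2, (307, 213, 28, 66))
(array([ 0.5427, -0.2865,  0.0651,  0.0211]), 85.8, (537, 304, 78, 30))
(array([ 0.4605, -0.1536,  0.0724,  0.0117]), 7.4, (388, 364, 16, 70))
```

Emit:
step_arm --pt "-0.001 0.001 0.04 0 0 0 -0.25" --pt "-0.001 0.001 0.07 0 0 0 -0.25" --pt "-0.001 0.001 0.085 0 0 0 -0.25" --pt "-0.001 0.001 0.0945 0 0 0 -0.25" --pt "-0.001 0.001 0.0945 0 0 0 -0.25" --pt "-0.001 0.001 0.0945 0 0 0 -1" --pt "-0.001 0.001 0.0945 0 0 0 -1" --pt "-0.001 0.001 0.0945 0 0 0 -1" --pt "-0.001 0.001 0.0945 0 0 0 -1" --pt "-0.001 0.001 0.0945 0 0 0 -1"

```text
clock: 21.45
position: [0.5941, -0.0845, 0.0097]
tool_rot: [0.001, 1.0, 0.016, 0.004]
contact_force: [-0.3, -0.8, 6.8]
gripper_width: 0.222
```

Emit:
step_arm --pt "0 0 -0.02 0 0 0 -1" --pt "0 0 -0.05 0 0 0 -1" --pt "0 0 -0.08 0 0 0 -1" --pt "0 0 -0.11 0 0 0 -1" --pt "0 0.02 -0.12 0 0 -7 -1" --pt "0 0.05 -0.12 0 0 -14 -1" --pt "0 0.08 -0.12 0 0 -21 -1" --pt "0 0.12 -0.12 0 0 -28 -1" --pt "0 0.15 -0.12 0 0 -35 -1" --pt "0 0.18 -0.12 0 0 -42 -1"

```text
clock: 22.28
position: [0.5987, -0.266, 0.1307]
tool_rot: [0.003, 0.927, 0.376, 0.003]
contact_force: [1.0, -0.1, -0.7]
gripper_width: 0.222
```

Run:
```python
from h import *
print(bot.get_obs()['position'],bot.get_obs()['gripper_width'],delta([.588,-.291,.075],tx(86)))
```

```text
[ 0.59874079 -0.26596974  0.13069432] 0.2220936897730641 (array([-25.4,  10. ,  55.7]), array([  0.5,  -0.1, -41.8]))
```

Emit:
step_arm --pt "-0.01 0.005 0 0 0 -7 -1" --pt "-0.025 0.01 0 0 0 -14 -1" --pt "-0.025 0.01 0 0 0 -21 -1" --pt "-0.025 0.01 0 0 0 -28 -1" --pt "-0.025 0.01 0 0 0 -35 -1" --pt "-0.025 0.01 0 0 0 -42 -1" --pt "-0.025 0.01 0.02 0.5 0 -42 -1" --pt "-0.025 0.01 0.055 0.5 0 -42 -1" --pt "-0.025 0.01 0.055 0.5 0 -42 -1" --pt "-0.025 0.01 0.055 0.5 0 -42 -1"

```text
clock: 23.12
position: [0.5865, -0.2895, 0.0744]
tool_rot: [-0.002, 0.73, 0.683, 0.0]
contact_force: [0.1, -0.1, 0.6]
gripper_width: 0.219
```

Run:
```python
from h import *
print(bot.get_obs()['position'],bot.get_obs()['gripper_width'],delta([.588,-.291,.012],tx(86)))
w=cam('wrist')
for x in candles(w)[:6]: print(x)
```

```text
[ 0.58649221 -0.28954335  0.07435436] 0.21928053203633008 (array([-1.6,  1.8, 62.3]), array([-0.2, -0.2,  0.2]))
(array([ 0.5656, -0.4623,  0.3112,  0.0275]), -3.6, (120, 451, 380, 27))
(array([ 0.5839, -0.3198,  0.0821,  0.027 ]), 85.3, (300, 248, 41, 109))
(array([ 0.5416, -0.2886,  0.0554,  0.0195]), 86.0, (236, 226, 33, 79))
(array([ 0.5428, -0.3965,  0.063 ,  0.0076]), 82.0, (267, 364, 12, 69))
(array([ 0.6139, -0.4014,  0.062 ,  0.0068]), -89.7, (361, 365, 11, 68))
```

Emit:
step_arm --pt "-0.0015 0.002 0.03 0 0 0 -1" --pt "-0.0015 0.002 0.05 0 0 0 -1" --pt "-0.0015 0.002 0.058 0 0 0 -1" --pt "-0.0015 0.002 0.062 0 0 0 -1" --pt "-0.0015 0.002 0.0625 0 0 0 -1" --pt "-0.0015 0.002 0.0625 0 0 0 -0.38" --pt "-0.0015 0.002 0.0625 0 0 0 -0.38" --pt "-0.0015 0.002 0.0625 0 0 0 -0.38" --pt "-0.0015 0.002 0.03 0 0 0 -0.38" --pt "-0.0015 0.002 0 0 0 0 -0.38"

```text
clock: 24.0
position: [0.5886, -0.2913, 0.0758]
tool_rot: [-0.002, 0.73, 0.683, 0.0]
contact_force: [0.5, -0.2, 0.3]
gripper_width: 0.309
```

Emit:
step_arm --pt "0 0 -0.04 0 0 0 -0.38" --pt "0 0 -0.08 0 0 0 -0.38" --pt "0.02 -0.02 -0.12 0 0 0 -0.3" --pt "0.06 -0.06 -0.16 0 0 0 -0.3" --pt "0.1 -0.09 -0.17 0 0 0 -0.3" --pt "0.14 -0.11 -0.17 0 0 0 -0.3" --pt "0.18 -0.13 -0.17 0 0 0 -0.3" --pt "0.22 -0.14 -0.17 0 0 0 -0.3" --pt "0.26 -0.14 -0.17 0 0 0 -0.3" --pt "0.3 -0.14 -0.17 0 0 0 -0.3"

```text
clock: 24.83
position: [0.4692, -0.0203, 0.2479]
tool_rot: [-0.002, 0.731, 0.683, 0.001]
contact_force: [0.4, 0.0, -0.5]
gripper_width: 0.351
```

Run:
```python
from h import *
print(bot.get_obs()['position'],bot.get_obs()['gripper_width'])
t=cam('top')
for x in candles(t,.015): print(x)
for k in blobs(t,(40,60,0),(100,255,90),25,(160,180,270,310)): print('sock',rect(t,k,.013))
print(delta([.44,.2,.24],tx(30)))
```

```text
[ 0.46920385 -0.02031558  0.24792229] 0.35079990907506226
(array([ 0.4019, -0.1289,  0.0655,  0.0442]), 7.5, (387, 278, 22, 32))
(array([0.4407, 0.3302, 0.0838, 0.0179]), -22.1, (175, 252, 22, 36))
(array([0.566 , 0.3388, 0.0823, 0.0179]), -4.9, (179, 193, 12, 38))
(array([ 0.5915, -0.2904,  0.0495,  0.0177]), 86.5, (462, 204, 23, 10))
sock (array([0.3968, 0.3481, 0.0283, 0.0102]), 71.0)
sock (array([0.5189, 0.3432, 0.029 , 0.0102]), 84.5)
(array([210.7, -42.3,   9.8]), array([-0.4, -0.4, 56.3]))
```

Run:
```python
from h import *
print(delta([.4345,.3327,.12],tx(158)))
```

```text
(array([341.7, -56. , 131. ]), array([  0.2,  -0.5, -71.7]))
```

Emit:
step_arm --pt "0.04 -0.01 0 0 0 -7 -0.25" --pt "0.08 -0.02 0 0 0 -14 -0.25" --pt "0.12 -0.03 0 0 0 -21 -0.25" --pt "0.16 -0.04 0 0 0 -28 -0.25" --pt "0.2 -0.045 0 0 0 -35 -0.25" --pt "0.24 -0.05 0 0 0 -42 -0.25" --pt "0.28 -0.056 0.02 0 0 -49 -0.25" --pt "0.32 -0.056 0.05 0 0 -56 -0.25" --pt "0.342 -0.056 0.09 0 0 -63 -0.25" --pt "0.342 -0.056 0.13 0 0 -70 -0.25"

```text
clock: 25.72
position: [0.437, 0.3352, 0.1367]
tool_rot: [0.001, 0.201, 0.98, 0.007]
contact_force: [1.1, -0.0, 0.1]
gripper_width: 0.375
```

Run:
```python
from h import *
w=cam('wrist')
for x in candles(w,.013)[:6]: print(x)
for k in blobs(w,(40,60,0),(100,255,90),100): print('sock',rect(w,k,.013),cv2.boundingRect(k))
print(bot.get_obs()['position'],delta([.4345,.3327,.006],tx(158)))
```

```text
(array([0.4414, 0.3292, 0.0798, 0.0186]), -21.5, (302, 196, 24, 90))
sock (array([0.3956, 0.3469, 0.0316, 0.0154]), 66.7) (292, 175, 40, 20)
sock (array([0.3539, 0.4745, 0.083 , 0.0112]), 29.0) (405, 24, 82, 80)
[0.43165816 0.33164472 0.12786938] (array([ -3.4,   1.7, 121.8]), array([ 0.2, -0.6, -0.8]))
```

Emit:
step_arm --pt "-0.0034 0.001 0.04 0.2 -0.6 -0.5 -0.25" --pt "-0.0034 0.001 0.08 0.2 -0.6 -0.5 -0.25" --pt "-0.0034 0.001 0.11 0.2 -0.6 -0.5 -0.25" --pt "-0.0034 0.001 0.1215 0.2 -0.6 -0.5 -0.25" --pt "-0.0034 0.001 0.1215 0.2 -0.6 -0.5 -0.25" --pt "-0.0034 0.001 0.1215 0.2 -0.6 -0.5 -1" --pt "-0.0034 0.001 0.1215 0.2 -0.6 -0.5 -1" --pt "-0.0034 0.001 0.1215 0.2 -0.6 -0.5 -1" --pt "-0.0034 0.001 0.1215 0.2 -0.6 -0.5 -1" --pt "-0.0034 0.001 0.1215 0.2 -0.6 -0.5 -1"

```text
clock: 26.6
position: [0.4356, 0.3325, 0.008]
tool_rot: [0.002, 0.193, 0.981, 0.001]
contact_force: [0.7, -1.7, 7.4]
gripper_width: 0.221
```

Emit:
step_arm --pt "0 0 -0.02 0 0 0 -1" --pt "0 0 -0.05 0 0 0 -1" --pt "0 0 -0.08 0 0 0 -1" --pt "0 0 -0.12 0 0 0 -1" --pt "0 0 -0.15 0 0 0 -1" --pt "0 0 -0.15 0 0 0 -1" --pt "0 0 -0.15 0 0 0 -1" --pt "0 0 -0.15 0 0 0 -1" --pt "0 0 -0.15 0 0 0 -1" --pt "0 0 -0.15 0 0 0 -1"

```text
clock: 27.43
position: [0.434, 0.3318, 0.1565]
tool_rot: [0.0, 0.193, 0.981, -0.0]
contact_force: [0.1, 0.1, 0.1]
gripper_width: 0.219
```

Run:
```python
from h import *
print(bot.get_obs()['position'],bot.get_obs()['gripper_width'],delta([.5856,.0165,.10],tx(181.9)))
```

```text
[0.43400348 0.33175484 0.15645854] 0.21892711472995935 (array([-259.9, -234.1,   56.8]), array([ -0. ,   0. , -24.2]))
```

Emit:
step_arm --pt "-0.03 -0.03 0 0 0 -3 -1" --pt "-0.06 -0.06 0 0 0 -8 -1" --pt "-0.09 -0.09 0 0 0 -14 -1" --pt "-0.12 -0.12 0 0 0 -19 -1" --pt "-0.15 -0.15 0 0 0 -24.2 -1" --pt "-0.18 -0.18 0 0 0 -24.2 -1" --pt "-0.22 -0.21 0 0 0 -24.2 -1" --pt "-0.26 -0.234 0 0 0 -24.2 -1" --pt "-0.26 -0.234 0.03 0 0 -24.2 -1" --pt "-0.26 -0.234 0.057 0 0 -24.2 -1"

```text
clock: 28.27
position: [0.5901, 0.0122, 0.0993]
tool_rot: [0.003, -0.015, 1.0, -0.001]
contact_force: [-1.2, 0.7, -0.4]
gripper_width: 0.22
```

Run:
```python
from h import *
w=cam('wrist')
for x in candles(w,.1)[:3]: print(x)
for k in blobs(w,(40,60,0),(100,255,90),100): print('sock',rect(w,k,.1),cv2.boundingRect(k))
print(bot.get_obs()['position'],bot.get_obs()['gripper_width'],delta([.5856,.0165,.011],tx(181.9)))
for k in blobs(w,(100,120,30),(130,255,255),300)[:2]: print('blue',rect(w,k,.04),cv2.boundingRect(k))
```

```text
(array([0.698 , 0.0082, 0.2316, 0.0192]), -88.0, (121, 452, 378, 25))
(array([0.5964, 0.0118, 0.0732, 0.0206]), 1.8, (299, 249, 42, 127))
(array([0.6491, 0.0399, 0.0461, 0.0051]), 5.8, (361, 366, 11, 67))
sock (array([0.5489, 0.0101, 0.036 , 0.0214]), -87.2) (281, 205, 77, 45)
sock (array([0.673 , 0.1464, 0.0579, 0.0224]), 44.7) (507, 415, 55, 61)
[0.5837132  0.01432268 0.09314658] 0.22232163301633256 (array([-2.5,  2.1, 82.1]), array([-0. , -0.4, -0.2]))
blue (array([ 0.5768, -0.0083,  0.233 ,  0.1382]), -87.7) (96, 132, 385, 203)
```

Emit:
step_arm --pt "-0.0025 0.002 0.03 0 -0.4 0 -1" --pt "-0.0025 0.002 0.06 0 -0.4 0 -1" --pt "-0.0025 0.002 0.075 0 -0.4 0 -1" --pt "-0.0025 0.002 0.082 0 -0.4 0 -1" --pt "-0.0025 0.002 0.0825 0 -0.4 0 -1" --pt "-0.0025 0.002 0.0825 0 -0.4 0 -0.35" --pt "-0.0025 0.002 0.0825 0 -0.4 0 -0.35" --pt "-0.0025 0.002 0.0825 0 -0.4 0 -0.35" --pt "-0.0025 0.002 0.05 0 -0.4 0 -0.35" --pt "-0.0025 0.002 0.01 0 -0.4 0 -0.35"

```text
clock: 29.15
position: [0.5833, 0.0167, 0.0816]
tool_rot: [-0.003, -0.015, 1.0, 0.0]
contact_force: [0.3, -0.1, 0.4]
gripper_width: 0.33
```

Emit:
step_arm --pt "0 0 -0.03 0 0 0 -0.25" --pt "0 0 -0.07 0 0 0 -0.25" --pt "0 0.04 -0.1 0 0 0 -0.25" --pt "0 0.08 -0.1 0 0 3 -0.25" --pt "0 0.12 -0.1 0 0 6 -0.25" --pt "0 0.16 -0.1 0 0 7 -0.25" --pt "0.01 0.2 -0.1 0 0 7 -0.25" --pt "0.01 0.24 -0.1 0 0 7 -0.25" --pt "0.01 0.28 -0.1 0 0 7 -0.25" --pt "0.01 0.3 -0.1 0 0 7 -0.25"

```text
clock: 29.98
position: [0.5643, 0.321, 0.1828]
tool_rot: [-0.002, 0.045, 0.999, 0.001]
contact_force: [0.1, 0.1, 1.0]
gripper_width: 0.376
```

Run:
```python
from h import *
w=cam('wrist');t=cam('top')
print('top');[print(x) for x in candles(t,.015)];print('wrist')
for x in candles(w,.013)[:4]: print(x)
for k in blobs(w,(40,60,0),(100,255,90),100): print('sock',rect(w,k,.013),cv2.boundingRect(k))
print(bot.get_obs()['position'],delta([.5593,.3395,.006],tx(175)))
```

```text
top
(array([ 0.4029, -0.115 ,  0.0714,  0.0697]), 1.0, (376, 276, 33, 34))
(array([0.5842, 0.004 , 0.0705, 0.0214]), -6.0, (333, 192, 13, 33))
(array([ 0.365 , -0.3041,  0.0658,  0.0146]), 83.6, (464, 308, 31, 10))
(array([ 0.5418, -0.2896,  0.0511,  0.0178]), 85.9, (461, 227, 24, 10))
(array([ 0.5918, -0.2899,  0.0509,  0.0174]), 84.5, (461, 204, 24, 10))
wrist
(array([0.5673, 0.3393, 0.0815, 0.0178]), -6.3, (330, 182, 21, 82))
(array([5.866e-01, 4.000e-04, 6.950e-02, 2.630e-02]), -6.9, (0, 239, 27, 64))
sock (array([0.7104, 0.5862, 0.1283, 0.1252]), -78.8) (511, 277, 129, 105)
sock (array([0.5182, 0.3444, 0.0308, 0.0156]), 84.8) (324, 164, 34, 18)
sock (array([0.5412, 0.0201, 0.0268, 0.0232]), 84.8) (0, 215, 27, 24)
sock (array([0.839 , 0.5784, 0.0358, 0.0288]), -5.1) (547, 415, 25, 25)
sock (array([0.78  , 0.044 , 0.0369, 0.0162]), -83.9) (89, 415, 30, 14)
[0.56447933 0.32015514 0.182439  ] (array([  6. ,  18.5, 176.5]), array([ 0.1, -0.3, -0.1]))
```

Run:
```python
from h import *
print(bot.get_obs()['position'],delta([.5597,.3401,.0065],tx(174)))
```

```text
[0.56447933 0.32015514 0.182439  ] (array([  5.7,  19.2, 176. ]), array([ 0.1, -0.3,  0.9]))
```

Emit:
step_arm --pt "0.006 0.019 0 0 -0.3 0.9 -0.25" --pt "0.006 0.019 0.04 0 -0.3 0.9 -0.25" --pt "0.006 0.019 0.08 0 -0.3 0.9 -0.25" --pt "0.006 0.019 0.12 0 -0.3 0.9 -0.25" --pt "0.006 0.019 0.15 0 -0.3 0.9 -0.25" --pt "0.006 0.019 0.15 0 -0.3 0.9 -0.25" --pt "0.006 0.019 0.15 0 -0.3 0.9 -0.25" --pt "0.006 0.019 0.15 0 -0.3 0.9 -0.25" --pt "0.006 0.019 0.15 0 -0.3 0.9 -0.25" --pt "0.006 0.019 0.15 0 -0.3 0.9 -0.25"

```text
clock: 30.92
position: [0.5614, 0.3405, 0.0353]
tool_rot: [0.002, 0.052, 0.999, 0.002]
contact_force: [-0.5, -0.2, 0.1]
gripper_width: 0.372
```

Run:
```python
from h import *
print(bot.get_obs()['position'],delta([.5597,.3401,.0065],tx(174)))
```

```text
[0.56144261 0.34051909 0.03525449] (array([ 1.8, -0.7, 28.7]), array([0.2, 0.2, 0. ]))
```

Emit:
step_arm --pt "0.002 -0.0005 0.015 0.2 0.2 0 -0.25" --pt "0.002 -0.0005 0.025 0.2 0.2 0 -0.25" --pt "0.002 -0.0005 0.0285 0.2 0.2 0 -0.25" --pt "0.002 -0.0005 0.0285 0.2 0.2 0 -0.25" --pt "0.002 -0.0005 0.0285 0.2 0.2 0 -1" --pt "0.002 -0.0005 0.0285 0.2 0.2 0 -1" --pt "0.002 -0.0005 0.0285 0.2 0.2 0 -1" --pt "0.002 -0.0005 0.0285 0.2 0.2 0 -1" --pt "0.002 -0.0005 0.0285 0.2 0.2 0 -1" --pt "0.002 -0.0005 0.0285 0.2 0.2 0 -1"

```text
clock: 31.75
position: [0.5596, 0.3404, 0.0069]
tool_rot: [0.001, 0.052, 0.999, 0.0]
contact_force: [-0.8, -0.4, -0.1]
gripper_width: 0.221
```

Emit:
step_arm --pt "0 0 -0.02 0 0 0 -1" --pt "0 0 -0.05 0 0 0 -1" --pt "0 0 -0.08 0 0 0 -1" --pt "0 0 -0.12 0 0 0 -1" --pt "0 0 -0.15 0 0 0 -1" --pt "0 -0.03 -0.15 0 0 0 -1" --pt "0 -0.06 -0.15 0 0 0 -1" --pt "0 -0.09 -0.15 0 0 0 -1" --pt "0 -0.12 -0.15 0 0 0 -1" --pt "0 -0.15 -0.15 0 0 0 -1"

```text
clock: 32.58
position: [0.5435, 0.1899, 0.1572]
tool_rot: [0.001, 0.052, 0.999, 0.0]
contact_force: [-0.1, 0.7, -0.8]
gripper_width: 0.218
```

Run:
```python
from h import *
print(bot.get_obs()['position'],bot.get_obs()['gripper_width'],delta([.5874,-.0355,.10],tx(181.9)),delta([.584,.0685,.10],tx(181.9)))
w=cam('wrist')
for x in candles(w,.015)[:4]: print(x)
for k in blobs(w,(40,60,0),(100,255,90),100): print('sock',rect(w,k,.015),cv2.boundingRect(k))
t=cam('top')
cv2.imwrite('pics/z10.png',np.hstack([cv2.resize(t['frame'][160:260,280:420],(490,350)),cv2.resize(w['frame'],(310,232),interpolation=cv2.INTER_AREA)[:,:] if 0 else cv2.copyMakeBorder(cv2.resize(w['frame'],(310,232)),0,118,0,0,cv2.BORDER_CONSTANT)])[:,:,::-1])
```

```text
[0.54349157 0.18993877 0.15718772] 0.21768831047723958 (array([ -66.9, -219.7,   57.2]), array([ 0. ,  0.1, -7.8])) (array([ -52.8, -116.6,   57.2]), array([ 0. ,  0.1, -7.8]))
(array([0.634 , 0.1798, 0.1388, 0.0387]), -5.7, (298, 252, 42, 127))
(array([0.8259, 0.2071, 0.2802, 0.0346]), 84.2, (239, 453, 244, 24))
(array([ 0.5862, -0.001 ,  0.0693,  0.027 ]), -6.4, (107, 258, 37, 67))
(array([0.8136, 0.0301, 0.0813, 0.0228]), 84.1, (170, 461, 72, 16))
sock (array([0.5445, 0.1878, 0.0663, 0.0392]), 84.1) (281, 209, 75, 43)
sock (array([0.5408, 0.0039, 0.0461, 0.0211]), 85.8) (92, 235, 51, 24)
sock (array([0.7643, 0.1649, 0.0713, 0.0276]), 84.1) (286, 415, 66, 21)
```

View pics/z10.png

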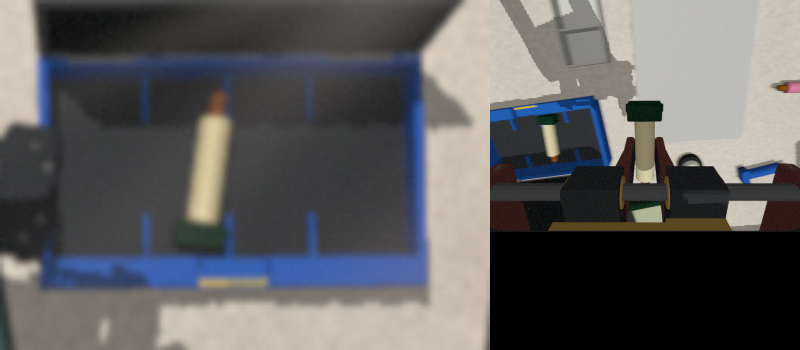

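C1 lies in the left-middle bay but against the centre rib and about 6° askew (sleeve (208,170), bulb (217,102)). I'll place C2 in the leftmost bay, then re-centre C1.

Emit:
step_arm --pt "-0.02 -0.03 0 0 0 -3 -1" --pt "-0.04 -0.06 0 0 0 -7.8 -1" --pt "-0.053 -0.09 0 0 0 -7.8 -1" --pt "-0.053 -0.117 0 0 0 -7.8 -1" --pt "-0.053 -0.117 0.02 0 0 -7.8 -1" --pt "-0.053 -0.117 0.05 0 0 -7.8 -1" --pt "-0.053 -0.117 0.07 0 0 -7.8 -1" --pt "-0.053 -0.117 0.08 0 0 -7.8 -1" --pt "-0.053 -0.117 0.08 0 0 -7.8 -1" --pt "-0.053 -0.117 0.08 0 0 -7.8 -1"

```text
clock: 33.52
position: [0.5832, 0.0658, 0.0772]
tool_rot: [-0.0, -0.015, 1.0, -0.001]
contact_force: [0.4, -0.6, 0.9]
gripper_width: 0.223
```

Run:
```python
from h import *
print(bot.get_obs()['position'],bot.get_obs()['gripper_width'],delta([.584,.069,.0105],tx(181.9)))
w=cam('wrist')
for k in blobs(w,(100,120,30),(130,255,255),300)[:2]: print('blue',rect(w,k,.04),cv2.boundingRect(k))
for x in candles(w,.015)[:4]: print(x)
for k in blobs(w,(40,60,0),(100,255,90),100): print('sock',rect(w,k,.015),cv2.boundingRect(k))
```

```text
[0.58321841 0.06579489 0.07715378] 0.2227858289136229 (array([-0.9,  3.3, 66.6]), array([-0.1, -0. , -0.2]))
blue (array([ 0.5789, -0.009 ,  0.2371,  0.1418]), -87.8) (0, 143, 401, 223)
(array([0.7653, 0.0616, 0.3204, 0.0264]), -88.1, (121, 452, 378, 25))
(array([0.6272, 0.0662, 0.1027, 0.0286]), 2.0, (298, 251, 43, 128))
(array([0.5865, 0.0029, 0.0702, 0.0209]), -6.5, (211, 212, 37, 97))
(array([0.6976, 0.1052, 0.0643, 0.0071]), 5.8, (361, 365, 11, 68))
sock (array([0.5604, 0.064 , 0.0503, 0.0309]), -88.3) (281, 206, 77, 46)
sock (array([0.5414, 0.0074, 0.0363, 0.0205]), 83.3) (203, 180, 59, 37)
sock (array([0.7518, 0.2196, 0.0548, 0.0143]), 29.7) (487, 433, 26, 47)
```

Emit:
step_arm --pt "-0.001 0.003 0.03 0 0 0 -1" --pt "-0.001 0.003 0.055 0 0 0 -1" --pt "-0.001 0.003 0.064 0 0 0 -1" --pt "-0.001 0.003 0.067 0 0 0 -1" --pt "-0.001 0.003 0.0675 0 0 0 -1" --pt "-0.001 0.003 0.0675 0 0 0 -1" --pt "-0.001 0.003 0.0675 0 0 0 -0.45" --pt "-0.001 0.003 0.0675 0 0 0 -0.35" --pt "-0.001 0.003 0.0675 0 0 0 -0.35" --pt "-0.001 0.003 0.0675 0 0 0 -0.35"

```text
clock: 34.4
position: [0.5854, 0.0687, 0.0111]
tool_rot: [0.001, -0.015, 1.0, -0.001]
contact_force: [0.6, 0.4, 0.1]
gripper_width: 0.329
```

Emit:
step_arm --pt "0 0 -0.02 0 0 0 -0.35" --pt "0 0 -0.05 0 0 0 -0.35" --pt "0 0 -0.08 0 0 0 -0.25" --pt "0 -0.03 -0.09 0 0 4 -0.25" --pt "0 -0.062 -0.09 0 0 8 -0.25" --pt "0 -0.062 -0.09 0 0 8 -0.25" --pt "0 -0.062 -0.09 0 0 8 -0.25" --pt "0 -0.062 -0.09 0 0 8 -0.25" --pt "0 -0.062 -0.09 0 0 8 -0.25" --pt "0 -0.062 -0.09 0 0 8 -0.25"

```text
clock: 35.23
position: [0.5866, 0.0078, 0.1008]
tool_rot: [0.001, 0.054, 0.999, -0.0]
contact_force: [-0.3, -0.3, 0.5]
gripper_width: 0.373
```

Run:
```python
from h import *
w=cam('wrist')
for x in candles(w,.015)[:4]: print(x)
for k in blobs(w,(40,60,0),(100,255,90),100): print('sock',rect(w,k,.015),cv2.boundingRect(k))
print(bot.get_obs()['position'],delta([.5825,.004,.008],tx(173.5)))
```

```text
(array([0.7984, 0.0062, 0.3547, 0.0294]), 84.0, (155, 452, 378, 25))
(array([0.5886, 0.0682, 0.0695, 0.0204]), 2.4, (385, 197, 34, 90))
(array([0.5853, 0.0032, 0.0693, 0.02  ]), -6.8, (301, 203, 28, 89))
(array([ 0.7158, -0.0739,  0.0721,  0.0114]), -12.8, (236, 365, 16, 68))
sock (array([0.5442, 0.0667, 0.0355, 0.0201]), -87.1) (372, 170, 52, 32)
sock (array([0.5412, 0.0087, 0.0352, 0.0198]), 83.8) (290, 175, 51, 29)
sock (array([0.7651, 0.1981, 0.0234, 0.009 ]), -86.8) (544, 415, 28, 9)
[0.5866185  0.00776931 0.10080602] (array([ 3.8, -4.1, 92.8]), array([-0.1,  0.1,  0.3]))
```

Emit:
step_arm --pt "0.0023 -0.0045 0.03 0 0 0 -0.25" --pt "0.0023 -0.0045 0.06 0 0 0 -0.25" --pt "0.0023 -0.0045 0.085 0 0 0 -0.25" --pt "0.0023 -0.0045 0.0925 0 0 0 -0.25" --pt "0.0023 -0.0045 0.0925 0 0 0 -0.25" --pt "0.0023 -0.0045 0.0925 0 0 0 -1" --pt "0.0023 -0.0045 0.0925 0 0 0 -1" --pt "0.0023 -0.0045 0.0925 0 0 0 -1" --pt "0.0023 -0.0045 0.0925 0 0 0 -1" --pt "0.0023 -0.0045 0.0925 0 0 0 -1"

```text
clock: 36.12
position: [0.5846, 0.0038, 0.0089]
tool_rot: [0.001, 0.054, 0.999, -0.0]
contact_force: [1.2, 2.0, 1.1]
gripper_width: 0.223
```

Run:
```python
from h import *
o=bot.get_obs();print(o['position'],o['gripper_width'],o['contact_force'],delta([.5856,.0165,.0105],tx(181.9)))
```

```text
[0.58462189 0.00376771 0.00890927] 0.22277662373026397 [1.17630044 1.99540483 1.05006711] (array([ 0.4, 12.8, -1.6]), array([-0. ,  0.2, -8.1]))
```

Lift slightly, shift to the bay centre, straighten, lower and release.

Emit:
step_arm --pt "0 0 -0.015 0 0 0 -1" --pt "0 0.005 -0.02 0 0 -4 -1" --pt "0.0005 0.0128 -0.02 0 0 -8 -1" --pt "0.0005 0.0128 -0.02 0 0 -8 -1" --pt "0.0005 0.0128 -0.008 0 0 -8 -1" --pt "0.0005 0.0128 -0.001 0 0 -8 -1" --pt "0.0005 0.0128 0 0 0 -8 -1" --pt "0.0005 0.0128 0 0 0 -8 -1" --pt "0.0005 0.0128 0 0 0 -8 -0.5" --pt "0.0005 0.0128 0 0 0 -8 -0.35"

```text
clock: 36.95
position: [0.5848, 0.0162, 0.008]
tool_rot: [0.001, -0.015, 1.0, -0.0]
contact_force: [0.6, -0.2, -1.0]
gripper_width: 0.288
```

Emit:
step_arm --pt "0 0 0 0 0 0 -0.35" --pt "0 0 0 0 0 0 -0.35" --pt "0 0 -0.03 0 0 0 -0.35" --pt "0 0 -0.06 0 0 0 -0.35" --pt "0 0 -0.09 0 0 0 -0.35" --pt "0 0 -0.12 0 0 0 -0.35" --pt "0.03 0 -0.16 0 0 0 -0.5" --pt "0.06 0 -0.2 0 0 0 -0.8" --pt "0.09 0 -0.2 0 0 0 -1" --pt "0.09 0 -0.2 0 0 0 -1"

```text
clock: 37.78
position: [0.4892, 0.0141, 0.2104]
tool_rot: [0.0, -0.015, 1.0, -0.0]
contact_force: [-1.4, -0.2, -0.9]
gripper_width: 0.058
```

Run:
```python
from h import *
o=bot.get_obs();print(o['position'],o['gripper_width'],o['joint_pos'])
w=cam('wrist');t=cam('top')
for x in candles(w,.015)[:4]: print(x)
for k in blobs(w,(40,60,0),(100,255,90),100): print('sock',rect(w,k,.015),cv2.boundingRect(k))
for x in candles(t,.015): print('t',x)
cv2.imwrite('pics/z11.png',np.hstack([cv2.resize(t['frame'][150:320,150:530],(760,340))])[:,:,::-1])
```

```text
[0.4891976  0.01405055 0.2103903 ] 0.057672074028104495 [-1.11786515e-01  2.12282341e-01  1.75838309e+00 -1.04002434e-03
  1.17064347e+00 -1.71205764e+00]
(array([ 0.8316, -0.0376,  0.5131,  0.0439]), -88.0, (86, 451, 379, 26))
(array([0.5903, 0.0686, 0.0695, 0.0201]), 3.6, (357, 276, 19, 56))
(array([ 0.5413, -0.2907,  0.0649,  0.0212]), 85.9, (7, 244, 61, 22))
(array([ 0.591 , -0.2916,  0.0642,  0.0223]), 86.3, (18, 286, 57, 21))
sock (array([0.5453, 0.0661, 0.0339, 0.0225]), -85.7) (351, 258, 32, 20)
sock (array([0.5428, 0.0142, 0.0328, 0.0198]), -88.2) (304, 255, 31, 18)
sock (array([0.7838, 0.2168, 0.0867, 0.0305]), 9.7) (457, 415, 25, 51)
sock (array([ 0.5887, -0.3351,  0.0421,  0.0139]), -13.8) (0, 277, 14, 32)
t (array([ 0.4046, -0.0945,  0.0696,  0.033 ]), -3.6, (375, 276, 17, 33))
t (array([ 0.5419, -0.2896,  0.051 ,  0.0178]), 86.5, (461, 227, 24, 10))
t (array([ 0.5918, -0.2898,  0.0509,  0.017 ]), 85.9, (461, 204, 24, 10))
```

C1's socket now reads (0.543, 0.014) and C2 is at (0.589, 0.068). Both are lengthwise in their bays, and the two failed lights are in the tray. Now I go over and behind the lid to shut it.

View pics/z11.png

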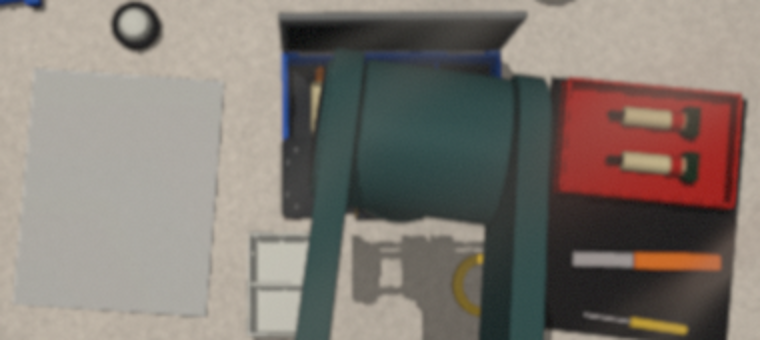

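Run:
```python
from h import *
print(delta([.489,-.01,.28],tx(181.9)),delta([.71,-.01,.28],tx(181.9)),delta([.71,-.01,.15],tx(181.9)))
```

```text
(array([  5.2, -23.7, -71.3]), array([-0.1,  0.2, -0.2])) (array([-215.7,  -30.2,  -70.6]), array([-0.1,  0.2, -0.2])) (array([-215.3,  -30. ,   59.4]), array([-0.1,  0.2, -0.2]))
```

Emit:
step_arm --pt "0 -0.01 -0.03 0 0 0 -1" --pt "0 -0.024 -0.071 0 0 0 -1" --pt "-0.03 -0.025 -0.071 0 0 0 -1" --pt "-0.07 -0.026 -0.071 0 0 0 -1" --pt "-0.11 -0.028 -0.071 0 0 0 -1" --pt "-0.15 -0.029 -0.071 0 0 0 -1" --pt "-0.18 -0.03 -0.071 0 0 0 -1" --pt "-0.216 -0.03 -0.071 0 0 0 -1" --pt "-0.216 -0.03 -0.071 0 0 0 -1" --pt "-0.216 -0.03 -0.071 0 0 0 -1"

```text
clock: 38.72
position: [0.7122, -0.0099, 0.2771]
tool_rot: [0.0, -0.015, 1.0, -0.0]
contact_force: [-0.2, -0.6, -0.6]
gripper_width: 0.002
```

Run:
```python
from h import *
print(bot.get_obs()['position'],delta([.71,-.01,.15],tx(181.9)))
s=cam('scene')
cv2.imwrite('pics/z12.png',cv2.resize(s['frame'][150:400,200:480],(672,600))[:,:,::-1])
t=cam('top');[print(x) for x in candles(t,.015)]
```

```text
[ 0.71216039 -0.00988102  0.2771046 ] (array([  2.2,   0. , 127.1]), array([-0. ,  0. , -0.2]))
(array([0.5876, 0.0705, 0.0685, 0.0176]), 1.6, (305, 190, 9, 32))
(array([ 0.365 , -0.3041,  0.0658,  0.0146]), 83.6, (464, 308, 31, 10))
(array([ 0.5418, -0.2896,  0.0514,  0.0178]), 85.9, (461, 227, 24, 10))
(array([ 0.5916, -0.2897,  0.0511,  0.0175]), 85.9, (461, 204, 24, 10))
```

View pics/z12.png

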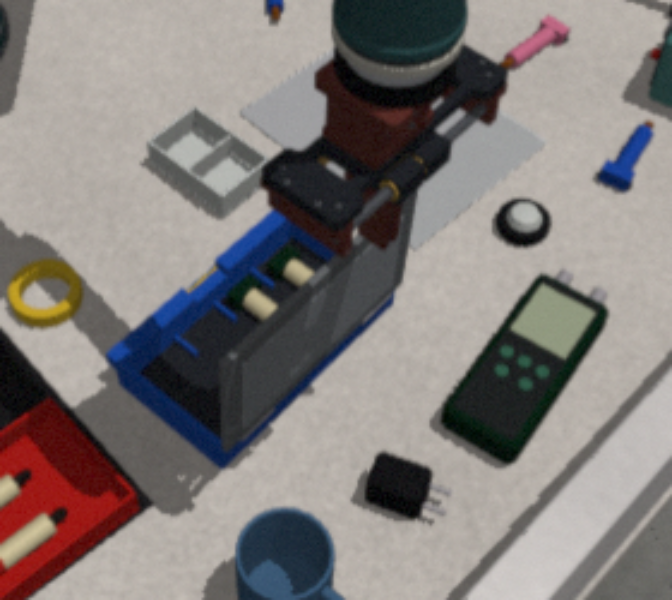

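Emit:
step_arm --pt "0.002 0 0.03 0 0 0 -1" --pt "0.002 0 0.06 0 0 0 -1" --pt "0.002 0 0.09 0 0 0 -1" --pt "0.002 0 0.115 0 0 0 -1" --pt "0.002 0 0.122 0 0 0 -1" --pt "0.002 0 0.122 0 0 0 -1" --pt "0.01 0 0.122 0 0 0 -1" --pt "0.02 0 0.122 0 0 0 -1" --pt "0.03 0 0.122 0 0 0 -1" --pt "0.035 0 0.122 0 0 0 -1"

```text
clock: 39.65
position: [0.6747, -0.011, 0.1594]
tool_rot: [0.002, -0.015, 1.0, -0.001]
contact_force: [0.9, 0.1, -0.8]
gripper_width: 0.003
```

```bash
cat > cl.py <<'E'
from h import *
o=bot.get_obs();p=np.array(o['position']);r=rot();print(p,o['contact_force'])
for t in (90,85,80,75,70,65,60,55,50,45,40,35,30,25,20,15,10,5,2,0):
    a=np.radians(t);q=np.array([.6515-.115*np.cos(a)+.008*np.sin(a)+.01,p[1],.04+.115*np.sin(a)+.008*np.cos(a)])
    print(t,q.round(4),np.round(r.inv().apply(q-p),3))
E
python3 cl.py
```

```text
[ 0.67466847 -0.0110233   0.1593797 ] [ 0.91257448  0.06051298 -0.82499057]
90 [ 0.6695 -0.011   0.155 ] [0.005 0.    0.004]
85 [ 0.6594 -0.011   0.1553] [0.015 0.    0.004]
80 [ 0.6494 -0.011   0.1546] [0.025 0.001 0.005]
75 [ 0.6395 -0.011   0.1532] [0.035 0.001 0.006]
70 [ 0.6297 -0.011   0.1508] [0.045 0.001 0.008]
65 [ 0.6201 -0.011   0.1476] [0.055 0.002 0.012]
60 [ 0.6109 -0.011   0.1436] [0.064 0.002 0.016]
55 [ 0.6021 -0.011   0.1388] [0.073 0.002 0.02 ]
50 [ 0.5937 -0.011   0.1332] [0.081 0.002 0.026]
45 [ 0.5858 -0.011   0.127 ] [0.089 0.003 0.032]
40 [ 0.5785 -0.011   0.12  ] [0.096 0.003 0.039]
35 [ 0.5719 -0.011   0.1125] [0.103 0.003 0.047]
30 [ 0.5659 -0.011   0.1044] [0.109 0.003 0.055]
25 [ 0.5607 -0.011   0.0959] [0.114 0.003 0.063]
20 [ 0.5562 -0.011   0.0868] [0.119 0.004 0.072]
15 [ 0.5525 -0.011   0.0775] [0.122 0.004 0.081]
10 [ 0.5496 -0.011   0.0678] [0.125 0.004 0.091]
5 [ 0.5476 -0.011   0.058 ] [0.127 0.004 0.101]
2 [ 0.5468 -0.011   0.052 ] [0.128 0.004 0.107]
0 [ 0.5465 -0.011   0.048 ] [0.128 0.004 0.111]
```

Emit:
step_arm --pt "0.008 0 0.004 0 0 0 -1" --pt "0.016 0 0.004 0 0 0 -1" --pt "0.025 0.001 0.005 0 0 0 -1" --pt "0.035 0.001 0.006 0 0 0 -1" --pt "0.045 0.001 0.008 0 0 0 -1" --pt "0.055 0.002 0.012 0 0 0 -1" --pt "0.064 0.002 0.016 0 0 0 -1" --pt "0.073 0.002 0.02 0 0 0 -1" --pt "0.081 0.002 0.026 0 0 0 -1" --pt "0.089 0.003 0.032 0 0 0 -1"

```text
clock: 40.48
position: [0.5846, -0.0109, 0.1265]
tool_rot: [0.001, -0.015, 1.0, -0.001]
contact_force: [2.4, -2.2, 1.2]
gripper_width: 0.001
```

```bash
python3 cl.py | sed -n '1p;11,22p'
```

```text
[ 0.58463692 -0.01091932  0.12653342] [ 2.39582877 -2.21606775  1.16855421]
45 [ 0.5858 -0.0109  0.127 ] [-0.001 -0.    -0.   ]
40 [ 0.5785 -0.0109  0.12  ] [0.006 0.    0.006]
35 [ 0.5719 -0.0109  0.1125] [0.013 0.    0.014]
30 [ 0.5659 -0.0109  0.1044] [0.019 0.001 0.022]
25 [ 0.5607 -0.0109  0.0959] [0.024 0.001 0.031]
20 [ 0.5562 -0.0109  0.0868] [0.029 0.001 0.04 ]
15 [ 0.5525 -0.0109  0.0775] [0.032 0.001 0.049]
10 [ 0.5496 -0.0109  0.0678] [0.035 0.001 0.059]
5 [ 0.5476 -0.0109  0.058 ] [0.037 0.001 0.068]
2 [ 0.5468 -0.0109  0.052 ] [0.038 0.001 0.074]
0 [ 0.5465 -0.0109  0.048 ] [0.038 0.001 0.078]
```

Lid follows at about 3 N. Continuing down.

Emit:
step_arm --pt "0.006 0 0.006 0 0 0 -1" --pt "0.013 0 0.014 0 0 0 -1" --pt "0.019 0 0.022 0 0 0 -1" --pt "0.024 0 0.031 0 0 0 -1" --pt "0.029 0 0.04 0 0 0 -1" --pt "0.032 0 0.049 0 0 0 -1" --pt "0.035 0 0.059 0 0 0 -1" --pt "0.037 0 0.068 0 0 0 -1" --pt "0.038 0 0.073 0 0 0 -1" --pt "0.038 0 0.075 0 0 0 -1"

```text
clock: 41.32
position: [0.5455, -0.0119, 0.0501]
tool_rot: [0.0, -0.015, 1.0, -0.0]
contact_force: [-2.0, -0.7, 2.5]
gripper_width: 0.007
```

Emit:
step_arm --pt "0 0 0.001 0 0 0 -1" --pt "0 0 0.002 0 0 0 -1" --pt "0 0 0.003 0 0 0 -1" --pt "0 0 0.003 0 0 0 -1" --pt "0 0 0.004 0 0 0 -1" --pt "0 0 0.004 0 0 0 -1" --pt "0 0 0.004 0 0 0 -1" --pt "0 0 0.004 0 0 0 -1" --pt "0 0 0.004 0 0 0 -1" --pt "0 0 0.004 0 0 0 -1"

```text
clock: 42.15
position: [0.5454, -0.0118, 0.0481]
tool_rot: [0.0, -0.015, 1.0, -0.001]
contact_force: [-5.0, -0.3, 20.2]
gripper_width: 0.009
```

It stops firmly at z = 0.048 m with 20 N, which means shut. I'll retreat upward and check.

Emit:
step_arm --pt "0 0 -0.02 0 0 0 -1" --pt "0 0 -0.06 0 0 0 -1" --pt "0 0 -0.1 0 0 0 -1" --pt "0 0 -0.14 0 0 0 -1" --pt "0 0 -0.18 0 0 0 -1" --pt "0.02 0.03 -0.2 0 0 0 -1" --pt "0.05 0.07 -0.2 0 0 0 -1" --pt "0.08 0.11 -0.2 0 0 0 -1" --pt "0.1 0.15 -0.2 0 0 0 -1" --pt "0.1 0.19 -0.2 0 0 0 -1"

```text
clock: 42.98
position: [0.4387, 0.1599, 0.2479]
tool_rot: [-0.001, -0.014, 1.0, -0.001]
contact_force: [1.1, -0.1, -0.2]
gripper_width: 0.007
```

Emit:
step_arm --pt "0 0.03 0 0 0 0 -1" --pt "0 0.06 0 0 0 0 -1" --pt "0 0.1 0 0 0 0 -1" --pt "0 0.14 0 0 0 0 -1" --pt "0 0.14 0 0 0 0 -1" --pt "0 0.14 0 0 0 0 -1" --pt "0 0.14 0 0 0 0 -1" --pt "0 0.14 0 0 0 0 -1" --pt "0 0.14 0 0 0 0 -1" --pt "0 0.14 0 0 0 0 -1"

```text
clock: 43.82
position: [0.4349, 0.2986, 0.2478]
tool_rot: [-0.001, -0.013, 1.0, -0.001]
contact_force: [0.3, -0.9, -0.1]
gripper_width: 0.005
```

Run:
```python
from h import *
t=cam('top');s=cam('scene')
for n,lo,hi,z,box in (('orange',(5,150,100),(18,255,255),.018,(410,240,540,320)),('yel',(15,50,90),(35,170,255),.015,(410,180,540,330))):
    for k in blobs(t,lo,hi,25,box): print(n,rect(t,k,z))
cv2.imwrite('pics/z13.png',np.hstack([cv2.resize(t['frame'][80:340,90:540],(450,260)),cv2.resize(s['frame'][180:440,90:440],(350,260))])[:,:,::-1])
```

```text
orange (array([ 0.4358, -0.3227,  0.0915,  0.0173]), -88.3)
yel (array([ 0.5419, -0.2895,  0.0512,  0.0178]), 86.5)
yel (array([ 0.5919, -0.2899,  0.0509,  0.0177]), 84.5)
yel (array([ 0.365 , -0.3031,  0.064 ,  0.0132]), 83.2)
```

View pics/z13.png

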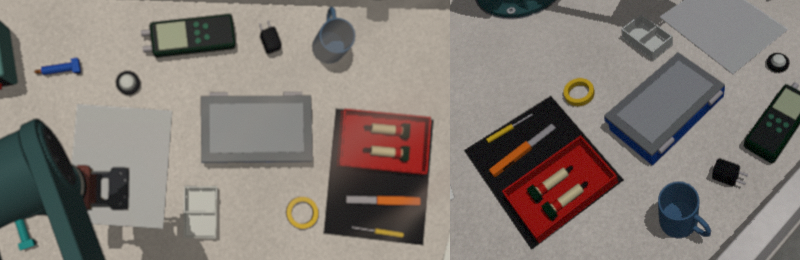

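Lid shut at (257,128), both failed lights in the tray, opener flat on the mat, sheet empty, everything else in place. I'm handing the job in.

```bash
python3 -c "
from bench import bot
print(bot.job_done())"
```

```text
the job is handed in; nothing more can be done
None
```

The job is done and handed in; the robot's clock stood at about 44 s of the 210 s allowed.

- **Lid opened:** I levered the lid open with the opener's blade in the front notch, swung it upright, and laid the opener back on the mat.
- **Lights moved:** Both failed lights are in the red tray. Both good candle lights are in the case, in the leftmost and left-middle bays (one each, lengthwise).
- **One correction:** After its first placing, the left-middle light lay about 6° askew against the centre rib. I picked it up again and set it in the bay centre before closing the lid.
- **Lid shut:** I pushed the lid down until it stopped with the fingertips at 48 mm, the height of a shut lid's top, under about 20 N.

**Last checks:**
- The final top and scene pictures show the lid shut, the sheet empty and both failed lights in the tray.
- They also show the opener flat within 2 mm of where it lay, and the nearby objects in view apparently where they were. No check failed or disagreed.
- After the correction, only the left-middle light's socket was measured (on the bay line), because its sleeve was hidden from the cameras. A scene picture before closing showed both lights in their bays.

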